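# Set the slab slicer's knife gap with a gauge

### The arm

A 6-joint arm with a two-finger parallel gripper is mounted at the origin on the work surface. World frame = base frame: x ahead of the robot, y to its left, z up, the work surface at z = 0. Lengths are in m, angles in rad, forces in N, time in s.
With the tool pointing down it reaches from about 0.35 to 0.975 m from the base axis. Payload 4.9 kg.
Tool frame: the origin (TCP) lies on the front face of the gripper's body, between the roots of the fingers; the fingertips stand 73 mm ahead of it and the grasp point (between the pads) lies 54 mm ahead of it (tip_extent is the distance from the TCP to the fingertips, in m); y points along the fingers, x is the direction in which the jaws open and shut, and the axes are right-handed (so a half turn about y gives the same grasp; the last joint's range is limited). The gripper opens to 85 mm and grips with 20 to 120 N. Pads are 22 mm wide; open, the fingers measure 114 mm over their backs; the gripper's body (76 mm by 85 mm) begins 54 mm behind the grasp point. The pads swing forward as they close: fully open they stand 13 mm farther back than shut.
Start: joints at [-1.337, 0.053, 1.613, -0, 1.476, -0.119], TCP at [0.216, -0.586, 0.304] pointing down, gripper open.
Joint ranges: [-3.01, 3.01], [-1.01, 2.22], [0.06, 2.58], [-1.02, 4.17], [0.09, 2.62], [-3.14, 3.14]. Speed limits (rad/s): [2.57, 2.57, 3.14, 3.14, 3.14, 3.14].

### API

Orientations are given as a unit quaternion [w, x, y, z].
In Python, from plant import state, grab_frame, camera_info, job_done, tip_extent gives the robot as it stands.
- The arm moves only by the tool carry_out, never from a script. Its argument "rows" is a list that holds one entry, the list of rows, each a list of 7 numbers: the turn, a rotation vector about the world's x, y, z as a fraction of full scale, then the shift along the world's x, y, z as a fraction of full scale, then the finger opening in mm, from 0 to 85.4. A call has 1 to 5 rows; each row shifts and turns the commanded pose from where the row before left it; what a row does not reach is not made up. Full scale, the value 1, is 40 mm for a shift and 4 degrees for a turn. A row lasts 1/10 s, in which the tool goes at most 50 mm and 8.59 degrees, less where a joint would pass 70% of its speed; a pose out of reach is approached as far as the arm can. A call with a number of a shift or a turn outside -1 to 1 is refused whole. A call with a gripper value outside its range is refused whole. The fingers move at their own pace and stop on an object; the grip force is fixed at half the most. Time passes only in rows, so rows that do not move let the fingers close. It gives the time, the measured TCP pose, the force and the opening at its end, in the units of the state.
- state(): the state, without advancing time (a new reading comes with each control period).
- grab_frame(name): name is "scene" or "top"; returns the picture (420x560x3 uint8, blue, green, red); there is no depth.
- camera_info(name): a dict with "intrinsics" (3x3 intrinsics, pixels), "k1" (the pictures are not rectified: a ray, as slopes to the right and down, at radius r is drawn at 1 + k1 r^2 times it, then the intrinsics apply), "xyz" and "rotation" of the camera in the world. Camera axes: x right, y down, z forward; pixel columns grow to the right and rows downward; lengths in m; the calibration is good to about 2 mm. A picture is of the moment at which its call begins. camera_info takes no time and is no camera call.
- job_done(): hands the job in, once; it reports no verdict.
The state is a dict: "time": time; "joint_pos": joint angles; "joint_vel": joint speeds; "joint_efforts": joint torques, N m; "tool_pos": TCP position; "tool_rot": TCP orientation; "contact_force": force on the tool from outside, world axes, zero at the start; "ft_torque": the same for the moment, N m; "gripper_width": opening from 0.0 (shut) to 1.0 (fully open).
Only numpy, scipy, OpenCV 4.12 (cv2) and the standard library are available. Lean on these libraries where they do the work, as an engineer would, in place of code of your own. Each camera call takes 0.05 s, during which the arm holds its last target.

### The job

Set the slab slicer for 5 mm slices. Slide the 5 mm gauge (red handle) flat along the bed and under the knife from the front, tip well out on the far side, then turn the black T-knob on the bridge until the gauge just drags, so that it takes a light pull of about 4 N to slide it, never clamping it hard. Leave the gauge lying in the gap under the knife with that light drag, and do not disturb the other things on the bench.

Things in the scene. Friction and masses are not known exactly. Their poses are not given: they have to be found in the camera images.
- bed: Stainless bed of the bench slicer, fixed, 260 x 250 mm, its smooth flat top 35 mm above the bench. Origin on the bench straight below the middle of the knife; +x runs along the feed direction (away from the robot), +y to the left across the bed, +z up. The bed runs from x = -150 mm (infeed, robot side) to x = +110 mm; along both edges (y = +-100 mm) stand low guides, 12 mm high.
- bridge: Grey bridge fixed over the bed, origin and axes as the bed's: posts at y = +-112 mm (36 mm deep, 22 wide), beam on top (40 mm deep, 130 to 150 mm above the bench), under it an aluminium yoke (192 mm wide, 24 mm deep) carrying the level, flat knife, 164 mm wide, from x = -18 to +14 mm. In front of it the infeed is open above the bed.
- gap_entry (a point): Point on the bed's top right under the middle of the knife; axes as the bed's. Clear gap from here up to the knife: 8.6 mm less 1.2 mm per rad of gap_knob, but the knife sits up to 1.2 mm higher or lower in its clamps: this differs each time, is not measured and must be felt. At the start at least 1.4 mm wider than the red gauge. The knife is springy: after it touches the gauge, each 0.1 rad adds about 1.1 N of nip.
- gap_knob (a joint): Angle of the black T-knob on the adjusting screw, rad: 0 to 6, grows clockwise seen from above, which lowers the knife (multi-start thread, 1.2 mm per rad). It turns stiffly (0.06 N m) and stays where it is left. At angle a its bar lies along the direction (bridge yaw - a).
- knob_grip (a point): Middle of the T-knob's bar, on the screw's vertical axis, 186 mm above the bench (the knob does not rise or sink). The bar is 54 mm long, 14 mm thick and 24 mm high; below it is free space of 16 mm around the 14 mm stem (a 24 mm hub right under the bar), then the beam. Take it from above across its 14 mm.
- gauge5_grip (a point): Middle of the red handle of the 5 mm gauge (loose, about 120 g), 14 mm above the gauge's underside; handle 50 mm long, 20 mm wide, top 26.5 mm above the underside. Own +x runs from handle to tip, 130 mm ahead of this point. Starts on the mat, tip away from the robot. Steel friction on bed and knife about 0.4 each (0.32 to 0.48), so a nip of N newtons drags with about 0.8 N.
- gauge5_tip (a point): Middle of the front edge of the red gauge's steel blade (105 mm long ahead of the handle, 24 mm wide, 5 mm thick, underside flush with the gauge's underside), half-way up its 5 mm.
- gauge5: The red-handled gauge as a whole; origin under the middle of its length on its underside, +x towards the tip.
- gauge8: An 8 mm gauge with a blue handle, same shape, not wanted: lies beside the red one on the mat (88 mm apart, either side). Leave it.
- mat: Black rubber mat, fixed, 210 x 150 x 3 mm, origin under its middle; the gauges lie on it along its x.
- wrench: Steel spanner 180 mm long lying on the bench; bystander.
- spatula: Spatula with a black handle, 280 mm; bystander.
- flask: Black vacuum flask, 72 mm across, 205 mm high; bystander.
- plates: Stack of white plates, 180 mm across, 47 mm high; bystander.
- jar: Amber jar with a white lid, 80 mm across, 110 mm high; bystander.
- tub: Blue plastic tub 180 x 140 x 80 mm; bystander.
Not all that is in view belongs to the job. Leave any turquoise or yellow look-alike of the gauge5 alone.

How it is judged:
By the outcome, as a careful person would: the job done as asked, in the order asked, and still so for the second after the job is handed in, with the robot touching nothing.
It also fails if it takes over 72 s, if anything falls off the work surface, if the arm or the gripper's body presses on something with over 40 N, if the wrist force passes 120 N, or if a joint passes its speed limit or range.

## Working session

There is one attempt and no reset: what is moved stays moved. The work goes in short steps, Python scripts to look and compute and a tool call to move; the robot and the scene stay as the last step left them, time stands still between calls to the robot, and variables do not carry over. Pictures are saved under pics/ and viewed, and the job is handed in when it is done.

Besides the shell and the picture viewer there is one more tool, called after "Call:" as name([rows], argument=value, ...), one row to a line, values as JSON. carry_out: Moves the arm, as the interface text tells. Shift numbers are shares of 40 mm and turn numbers shares of 4 degrees, none past 1 either way. Its arguments: {"type":"object","properties":{"rows":{"type":"array"}},"required":["rows"]}

```bash
ls; mkdir -p pics
python3 - <<'E'
from plant import *
import cv2
print(state()); print(tip_extent)
for n in("scene","top"):
    print(n,camera_info(n)); cv2.imwrite(f"pics/{n}0.png",grab_frame(n))
E
```

```text
pics
{'time': 0.0, 'joint_pos': array([-1.33701168e+00,  5.33294322e-02,  1.61427317e+00,  2.54017269e-05,
        1.47598536e+00, -1.19052394e-01]), 'joint_vel': array([-0.0004791 , -0.00179807,  0.00193125,  0.00135994, -0.00071303,
       -0.00082053]), 'joint_efforts': array([-8.74865127e-04, -3.93673074e+01, -3.70179605e+01, -1.27654339e-04,
        7.01777419e-03,  1.05263015e-05]), 'tool_pos': array([ 0.21584195, -0.58605101,  0.30269231]), 'tool_rot': array([ 0.58046699, -0.57951483,  0.40500804, -0.40396672]), 'contact_force': array([ 0.15773938, -0.44108523, -0.58859975]), 'ft_torque': array([0.04183968, 0.03250235, 0.0154936 ]), 'gripper_width': 0.9992100522589094}
0.0726
scene {'intrinsics': array([[414.9862489 ,   0.        , 277.72001245],
       [  0.        , 414.9862489 , 207.64357899],
       [  0.        ,   0.        ,   1.        ]]), 'k1': -0.09080493097316633, 'xyz': array([ 1.23320937, -0.67618237,  1.14742648]), 'rotation': array([-0.35776017,  0.84046605,  0.37736261, -0.15238745])}
top {'intrinsics': array([[381.536306  ,   0.        , 279.93015146],
       [  0.        , 381.536306  , 209.87512047],
       [  0.        ,   0.        ,   1.        ]]), 'k1': 0.030784070882162638, 'xyz': array([0.37340492, 0.0343104 , 1.31761029]), 'rotation': array([-0.02540609,  0.71628916, -0.69649827,  0.03427138])}
```

View pics/scene0.png

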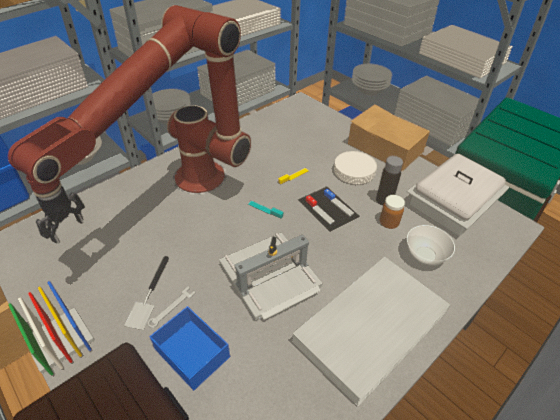

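View pics/top0.png

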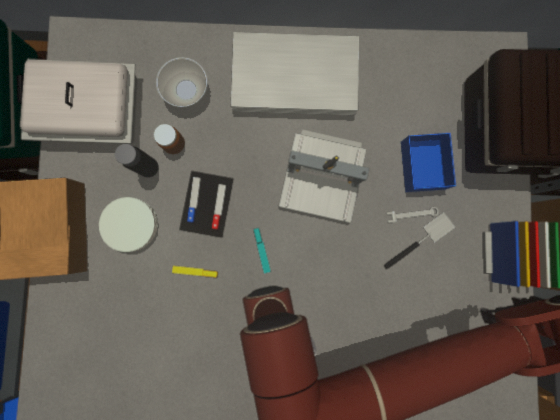

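The top view shows the red gauge at about (218,205) on the mat, with the handle towards the robot. The bed and bridge are at about (325,175) and the T-knob is at about (332,162).

```bash
cat > h.py <<'E'
import numpy as np, cv2
from plant import *
from scipy.spatial.transform import Rotation as R
def rot(q): return R.from_quat([q[1],q[2],q[3],q[0]]).as_matrix()
def ray(n,uv):
    c=camera_info(n);K=c["intrinsics"];d=np.array([c["k1"],0,0,0,0.])
    p=cv2.undistortPoints(np.array(uv,float).reshape(-1,1,2),K,d).reshape(-1,2)
    return c["xyz"],(rot(c["rotation"])@np.c_[p,np.ones(len(p))].T).T
def plane(n,uv,z):
    o,d=ray(n,uv); return o+d*((z-o[2])/d[:,2])[:,None]
def proj(n,P):
    c=camera_info(n);Rm=rot(c["rotation"]);
    return cv2.projectPoints(np.array(P,float).reshape(-1,1,3),cv2.Rodrigues(Rm.T)[0],-Rm.T@c["xyz"],c["intrinsics"],np.array([c["k1"],0,0,0,0.]))[0].reshape(-1,2)
def blobs(im,lo,hi,roi,minA=15):
    h=cv2.cvtColor(im,cv2.COLOR_BGR2HSV);m=cv2.inRange(h,lo,hi)
    if lo[0]<=0: m|=cv2.inRange(h,(172,lo[1],lo[2]),(180,255,255))
    x0,y0,x1,y1=roi;k=np.zeros_like(m);k[y0:y1,x0:x1]=m[y0:y1,x0:x1]
    return [(cv2.contourArea(c),cv2.minAreaRect(c)) for c in cv2.findContours(k,cv2.RETR_EXTERNAL,cv2.CHAIN_APPROX_NONE)[0] if cv2.contourArea(c)>=minA]
E
python3 - <<'E'
from h import *
t=cv2.imread("pics/top0.png");s=cv2.imread("pics/scene0.png")
for n,im,roi in(("top",t,(180,170,240,240)),("scene",s,(300,180,360,230))):
    for a,r in blobs(im,(0,120,80),(8,255,255),roi): print(n,"red",a,r,plane(n,[r[0]],.0295))
cv2.imwrite("pics/c1.png",cv2.resize(t[120:240,170:380],None,fx=3.8,fy=3.8,interpolation=cv2.INTER_CUBIC))
cv2.imwrite("pics/c2.png",cv2.resize(s[180:330,210:360],None,fx=4,fy=4,interpolation=cv2.INTER_CUBIC))
E
```

```text
top red 76.0 ((215.24996948242188, 221.74996948242188), (6.646804332733154, 14.142135620117188), 8.130102157592773) [[0.43627137 0.2363611  0.0295    ]]
scene red 74.0 ((310.5, 200.50001525878906), (12.727920532226562, 7.071067810058594), 45.0) [[0.44500888 0.22749403 0.0295    ]]
```

View pics/c1.png

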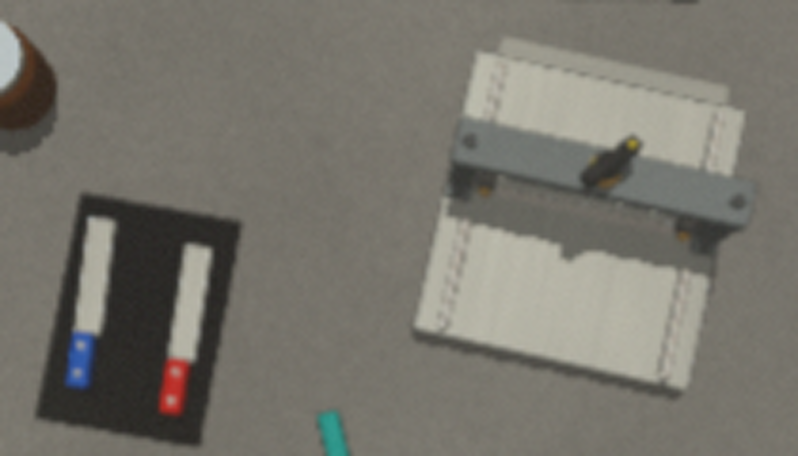

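View pics/c2.png

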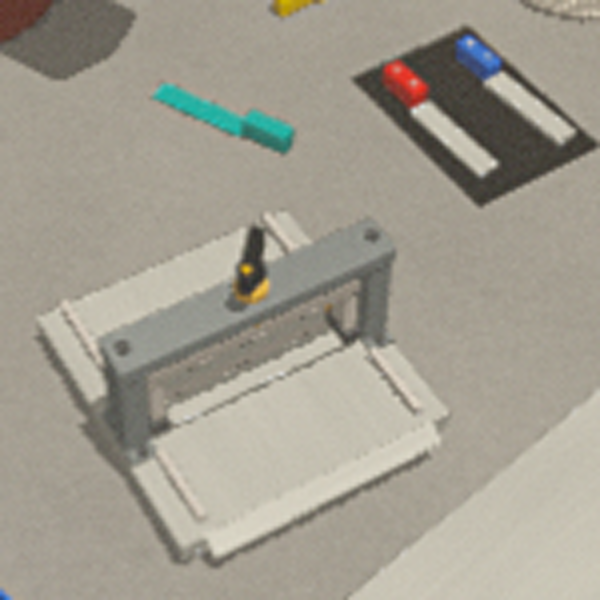

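Run:
```python
from h import *
t=cv2.imread("pics/top0.png");s=cv2.imread("pics/scene0.png")
a=cv2.resize(t[175:235,180:240],None,fx=9,fy=9,interpolation=cv2.INTER_CUBIC)
b=cv2.resize(t[148:175,316:346],None,fx=9,fy=9,interpolation=cv2.INTER_CUBIC)
cv2.imwrite("pics/d1.png",a);
cv2.imwrite("pics/d2.png",cv2.resize(t[145:185,310:370],None,fx=12,fy=12,interpolation=cv2.INTER_CUBIC))
cv2.imwrite("pics/d3.png",cv2.resize(s[188:230,295:345],None,fx=12,fy=12,interpolation=cv2.INTER_CUBIC))
cv2.imwrite("pics/d4.png",cv2.resize(s[228:265,245:315],None,fx=11,fy=11,interpolation=cv2.INTER_CUBIC))
```

```text
(no output)
```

View pics/d1.png

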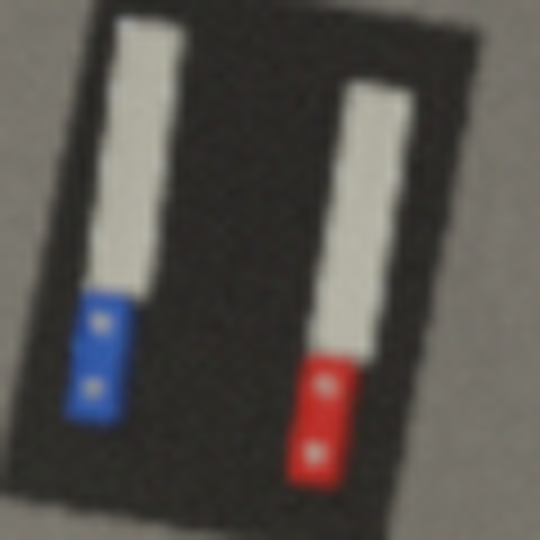

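View pics/d2.png

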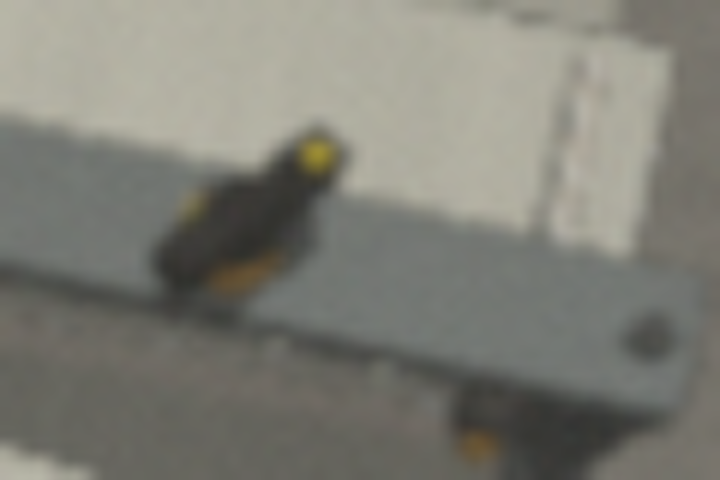

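View pics/d3.png

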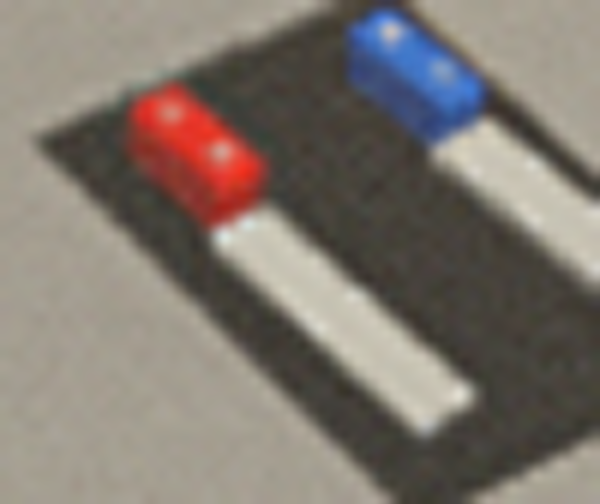

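View pics/d4.png

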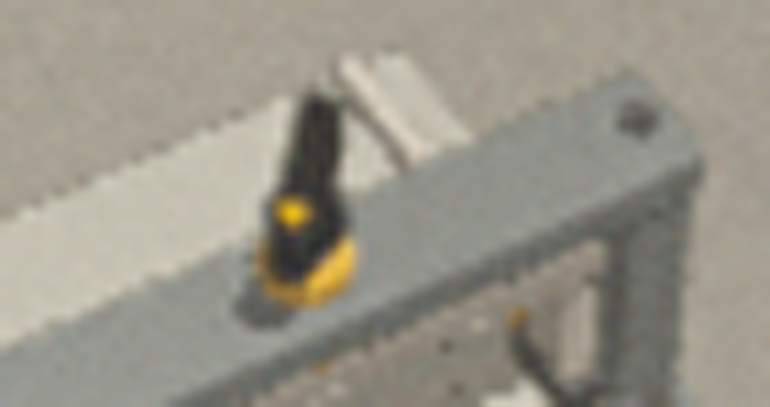

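```bash
cat >> h.py <<'E'
def tri(ut,us):
    A=[];b=[]
    for n,u in(("top",ut),("scene",us)):
        o,d=ray(n,[u]);d=d[0]/np.linalg.norm(d[0]);P=np.eye(3)-np.outer(d,d);A.append(P);b.append(P@o)
    A=np.vstack(A);b=np.hstack(b);x=np.linalg.lstsq(A,b,rcond=None)[0]
    return x,np.linalg.norm(A@x-b)
def up(X,Y,f,x0,y0): return (x0+(X+.5)/f-.5,y0+(Y+.5)/f-.5)
E
python3 - <<'E'
from h import *
np.set_printoptions(precision=4,suppress=True)
T=lambda X,Y:up(X,Y,9,180,175)
S=lambda X,Y:up(X,Y,12,295,188)
C1=lambda X,Y:up(X,Y,3.8,170,120)
C2=lambda X,Y:up(X,Y,4,210,180)
K1=lambda X,Y:up(X,Y,12,310,145)
K2=lambda X,Y:up(X,Y,11,245,228)
print("rivR",tri(T(315,453),S(172,110)));print("rivF",tri(T(325,385),S(220,152)))
print("riv planes",plane("top",[T(315,453),T(325,385)],.0295),plane("scene",[S(172,110),S(220,152)],.0295))
print("tip",plane("top",[T(345,82),T(413,90)],.008),plane("scene",[S(430,433),S(474,396)],.008))
print("handle corners top",plane("top",[T(300,355),T(357,360),T(288,484),T(342,487)],.0295))
print("bolts",tri(C1(469,142),C2(372,234)),tri(C1(738,201),C2(123,348)))
print("boltsplane",plane("top",[C1(469,142),C1(738,201)],.15),plane("scene",[C2(372,234),C2(123,348)],.15))
print("dot",tri(K1(317,155),K2(293,212)))
print("barends",plane("top",[K1(180,270),K1(322,150)],.198))
# bed corners front/back
print("bed",plane("top",[C1(478,55),C1(743,112),C1(688,385),C1(415,330)],.035))
E
```

```text
rivR (array([0.4255, 0.2381, 0.0299]), np.float64(0.0001815571623034497))
rivF (array([0.4509, 0.2352, 0.0306]), np.float64(0.00045584875368686733))
riv planes [[0.4256 0.2382 0.0295]
 [0.4512 0.2356 0.0295]] [[0.4252 0.2383 0.0295]
 [0.45   0.2358 0.0295]]
tip [[0.5691 0.2361 0.008 ]
 [0.5668 0.21   0.008 ]] [[0.5703 0.2107 0.008 ]
 [0.5685 0.2334 0.008 ]]
handle corners top [[0.4622 0.2454 0.0295]
 [0.4609 0.224  0.0295]
 [0.4138 0.2478 0.0295]
 [0.4132 0.2277 0.0295]]
bolts (array([ 0.6383, -0.0151,  0.151 ]), np.float64(0.00016677321086743763)) (array([ 0.5961, -0.2357,  0.1503]), np.float64(0.0002193003368158096))
boltsplane [[ 0.6384 -0.0152  0.15  ]
 [ 0.596  -0.2359  0.15  ]] [[ 0.6378 -0.0144  0.15  ]
 [ 0.596  -0.2355  0.15  ]]
dot (array([ 0.6296, -0.1413,  0.1985]), np.float64(0.00045702333462597014))
barends [[ 0.6    -0.1076  0.198 ]
 [ 0.6312 -0.1424  0.198 ]]
bed [[ 0.7443 -0.0262  0.035 ]
 [ 0.6992 -0.2662  0.035 ]
 [ 0.4515 -0.2197  0.035 ]
 [ 0.4936  0.0237  0.035 ]]
```

Run:
```python
from h import *
s=state();M=rot(s["tool_rot"]);print(M.round(3))
print(np.degrees(np.arctan2(M[1,0],M[0,0])), np.degrees(s["joint_pos"]))
```

```text
[[ 0.346 -0.     0.938]
 [-0.938  0.002  0.346]
 [-0.002 -1.     0.   ]]
-69.78516072262043 [-7.66038166e+01  3.05434427e+00  9.24845488e+01  1.30850348e-03
  8.45704979e+01 -6.81876737e+00]
```

Call:
carry_out([
  [[0, 0, 0.96, 0.27, 0.515, 0, 60], [0, 0, 0.96, 0.27, 0.515, 0, 60], [0, 0, 0.96, 0.27, 0.515, 0, 60], [0, 0, 0.96, 0.27, 0.515, 0, 60], [0, 0, 0.96, 0.27, 0.515, 0, 60]],
])

```text
time: 0.6
tool_pos: [0.2702, -0.4824, 0.3032]
tool_rot: [0.64, -0.639, 0.302, -0.301]
contact_force: [-0.6, -0.2, 0.2]
gripper_width: 0.701
```

Call:
carry_out([
  [[0, 0, 0.96, 0.27, 0.515, 0, 60], [0, 0, 0.96, 0.27, 0.515, 0, 60], [0, 0, 0.96, 0.27, 0.515, 0, 60], [0, 0, 0.96, 0.27, 0.515, 0, 60], [0, 0, 0.96, 0.27, 0.515, 0, 60]],
])

```text
time: 1.1
tool_pos: [0.3241, -0.3794, 0.3033]
tool_rot: [0.681, -0.681, 0.191, -0.19]
contact_force: [0.3, 0.7, -1.0]
gripper_width: 0.702
```

Call:
carry_out([
  [[0, 0, 0.96, 0.27, 0.515, 0, 60], [0, 0, 0.96, 0.27, 0.515, 0, 60], [0, 0, 0.96, 0.27, 0.515, 0, 60], [0, 0, 0.96, 0.27, 0.515, 0, 60], [0, 0, 0.96, 0.27, 0.515, 0, 60]],
])

```text
time: 1.6
tool_pos: [0.3781, -0.2764, 0.3034]
tool_rot: [0.703, -0.703, 0.074, -0.074]
contact_force: [1.0, -0.5, -1.0]
gripper_width: 0.699
```

Call:
carry_out([
  [[0, 0, 0.96, 0.27, 0.515, 0, 60], [0, 0, 0.96, 0.27, 0.515, 0, 60], [0, 0, 0.96, 0.27, 0.515, 0, 60], [0, 0, 0.96, 0.27, 0.515, 0, 60], [0, 0, 0.96, 0.27, 0.515, 0, 60]],
])

```text
time: 2.1
tool_pos: [0.4321, -0.1735, 0.3034]
tool_rot: [0.706, -0.706, -0.044, 0.044]
contact_force: [0.1, 0.4, -0.2]
gripper_width: 0.705
```

Call:
carry_out([
  [[0, 0, 0.96, 0, 0.515, 0, 60], [0, 0, 0.96, 0, 0.515, 0, 60], [0, 0, 0.96, 0, 0.515, 0, 60], [0, 0, 0.96, 0, 0.515, 0, 60], [0, 0, 0.96, 0, 0.515, 0, 60]],
])

```text
time: 2.6
tool_pos: [0.4316, -0.0706, 0.3034]
tool_rot: [0.689, -0.688, -0.161, 0.162]
contact_force: [0.5, -0.6, -0.2]
gripper_width: 0.703
```

Call:
carry_out([
  [[0, 0, 0.96, 0, 0.515, 0, 60], [0, 0, 0.96, 0, 0.515, 0, 60], [0, 0, 0.96, 0, 0.515, 0, 60], [0, 0, 0.96, 0, 0.515, 0, 60], [0, 0, 0.96, 0, 0.515, 0, 60]],
])

```text
time: 3.1
tool_pos: [0.4316, 0.0324, 0.3034]
tool_rot: [0.652, -0.652, -0.274, 0.274]
contact_force: [0.4, -0.2, 0.2]
gripper_width: 0.701
```

Call:
carry_out([
  [[0, 0, 0.96, 0, 0.515, 0, 60], [0, 0, 0.96, 0, 0.515, 0, 60], [0, 0, 0.96, 0, 0.515, 0, 60], [0, 0, 0.96, 0, 0.515, 0, 60], [0, 0, 0.96, 0, 0.515, 0, 60]],
])

```text
time: 3.6
tool_pos: [0.4316, 0.1354, 0.3034]
tool_rot: [0.597, -0.597, -0.378, 0.379]
contact_force: [-0.1, -0.4, -0.2]
gripper_width: 0.704
```

Call:
carry_out([
  [[0, 0, 0.96, 0, 0.515, 0, 60], [0, 0, 0.96, 0, 0.515, 0, 60], [0, 0, 0.96, 0, 0.515, 0, 60], [0, 0, 0.96, 0, 0.515, 0, 60], [0, 0, 0.96, 0, 0.515, 0, 60]],
])

```text
time: 4.1
tool_pos: [0.4316, 0.2383, 0.3033]
tool_rot: [0.526, -0.525, -0.473, 0.473]
contact_force: [-0.3, -0.2, -0.1]
gripper_width: 0.7
```

Call:
carry_out([
  [[0, 0, 0, 0, 0, -0.8, 60], [0, 0, 0, 0, 0, -0.8, 60], [0, 0, 0, 0, 0, -0.8, 60], [0, 0, 0, 0, 0, 0, 60], [0, 0, 0, 0, 0, 0, 60]],
])

```text
time: 4.6
tool_pos: [0.4317, 0.2374, 0.2077]
tool_rot: [0.526, -0.526, -0.472, 0.473]
contact_force: [0.8, 1.0, 1.0]
gripper_width: 0.701
```

```bash
cat >> h.py <<'E'
def rep():
    s=state();M=rot(s["tool_rot"]);np.set_printoptions(precision=4,suppress=True)
    print("t",round(s["time"],2),"p",s["tool_pos"],"yaw",np.degrees(np.arctan2(M[1,0],M[0,0])).round(2),"appr",M[:,1],"F",s["contact_force"],"T",s["ft_torque"],"w",round(s["gripper_width"]*85.4,1),"q6",np.degrees(s["joint_pos"][5]).round(1))
E
python3 -c "
from h import *
rep()"
```

```text
t 4.6 p [0.4317 0.2374 0.2077] yaw 83.81 appr [-0.0015 -0.0006 -1.    ] F [0.8072 1.034  0.9622] T [-0.0143 -0.0577  0.0279] w 59.8 q6 -63.7
```

Call:
carry_out([
  [[0, 0, 0, 0, 0, -0.9, 60], [0, 0, 0, 0, 0, -0.9, 60], [0, 0, 0, 0, 0, -0.8, 60], [0, 0, 0, 0, 0, -0.58, 60], [0, 0, 0, 0, 0, 0, 60]],
])

```text
time: 5.1
tool_pos: [0.4312, 0.2371, 0.0795]
tool_rot: [0.527, -0.526, -0.471, 0.473]
contact_force: [-0.8, -0.3, 0.4]
gripper_width: 0.703
```

Call:
carry_out([
  [[0, 0, 0, 0, 0, 0, 15], [0, 0, 0, 0, 0, 0, 10], [0, 0, 0, 0, 0, 0, 10], [0, 0, 0, 0, 0, 0, 10], [0, 0, 0, 0, 0, 0, 10]],
])

```text
time: 5.6
tool_pos: [0.4339, 0.2382, 0.0835]
tool_rot: [-0.526, 0.527, 0.474, -0.471]
contact_force: [-0.2, -0.2, 7.6]
gripper_width: 0.216
```

```bash
python3 -c "
from h import *
rep()"
```

```text
t 5.6 p [0.4339 0.2382 0.0835] yaw 83.81 appr [ 0.0046  0.0015 -1.    ] F [-0.1853 -0.2176  7.5667] T [-0.1138  0.1072 -0.0052] w 18.4 q6 -63.7
```

Call:
carry_out([
  [[0, 0, 0, 0, 0, 0.2, 10], [0, 0, 0, 0, 0, 0.3, 10], [0, 0, 0, 0, 0, 0.5, 10], [0, 0, 0, 0, 0, 0.5, 10], [0, 0, 0, 0, 0, 0, 10]],
])

```text
time: 6.1
tool_pos: [0.4339, 0.2383, 0.1447]
tool_rot: [-0.525, 0.527, 0.475, -0.47]
contact_force: [1.6, -0.0, -0.3]
gripper_width: 0.221
```

```bash
python3 -c "
from h import *
rep()
t=grab_frame('top');s=grab_frame('scene')
cv2.imwrite('pics/e1.png',cv2.resize(s[150:240,270:380],None,fx=7,fy=6.6,interpolation=cv2.INTER_CUBIC))
cv2.imwrite('pics/e1t.png',cv2.resize(t[160:250,160:270],None,fx=7,fy=6.6,interpolation=cv2.INTER_CUBIC))
"
```

```text
t 6.1 p [0.4339 0.2383 0.1447] yaw 83.82 appr [ 0.0068  0.0025 -1.    ] F [ 1.5729 -0.0408 -0.3161] T [-0.021   0.0146 -0.0095] w 18.9 q6 -63.7
```

View pics/e1.png

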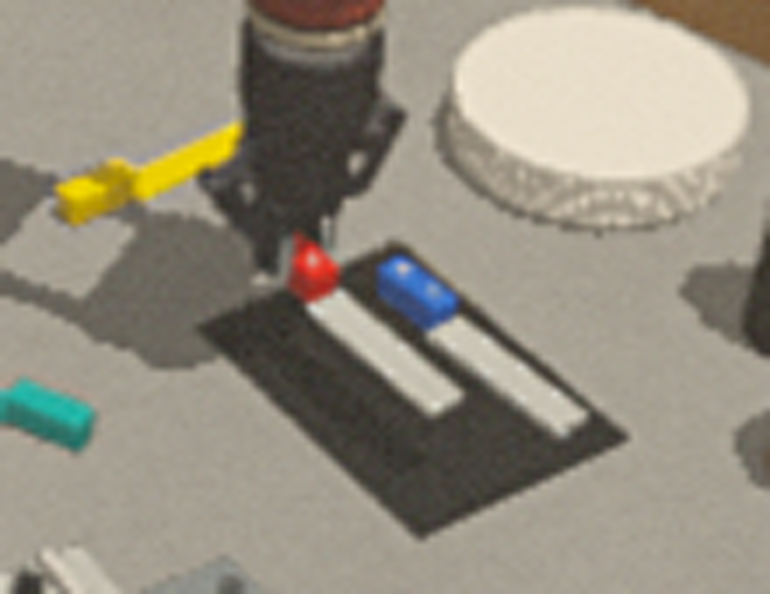

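View pics/e1t.png

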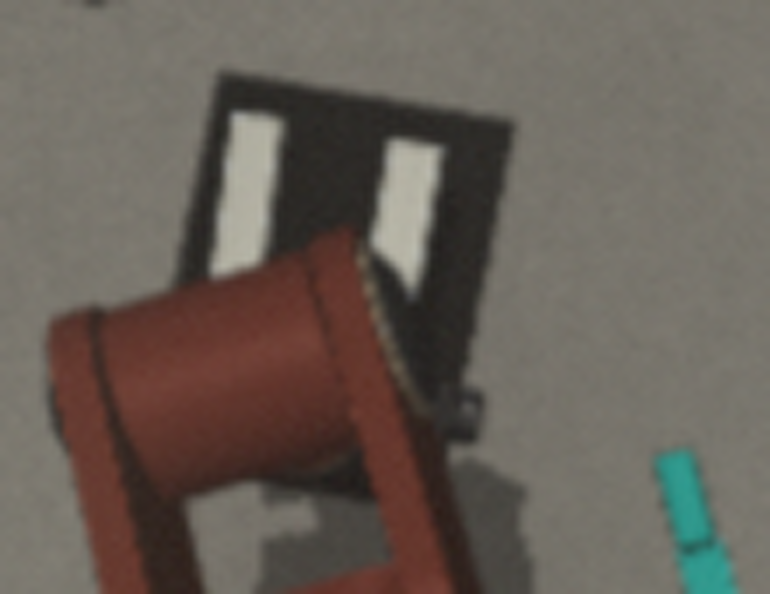

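```bash
python3 -c "
from h import *
T=lambda X,Y:(160+(X+.5)/7-.5,160+(Y+.5)/6.6-.5)
S=lambda X,Y:(270+(X+.5)/7-.5,150+(Y+.5)/6.6-.5)
a=tri(T(388,137),S(462,393));b=tri(T(443,146),S(436,414));print(a,b,(a[0]+b[0])/2)
print(proj('scene',[[.4339,.2383,.07]]))
rep()
"
```

```text
(array([0.56911608, 0.23473009, 0.06940684]), np.float64(0.003395440598920467)) (array([0.56792939, 0.21156314, 0.06631227]), np.float64(0.0009412303584677823)) [0.56852273 0.22314661 0.06785955]
[[311.14127094 190.21543712]]
t 6.2 p [0.4321 0.2376 0.1413] yaw 83.82 appr [ 0.0013  0.0005 -1.    ] F [-0.7479  0.1065 -1.4404] T [0.0242 0.0206 0.0305] w 18.4 q6 -63.7
```

Call:
carry_out([
  [[0, 0, 0, 0, 0, 0.25, 10], [0, 0, -0.1, 0.04, -0.4, 0.25, 10], [0, 0, -0.1, 0.05, -0.7, 0, 10], [0, 0, -0.1, 0.05, -0.8, 0, 10], [0, 0, -0.1, 0.05, -0.8, 0, 10]],
])

```text
time: 6.7
tool_pos: [0.439, 0.1286, 0.1602]
tool_rot: [0.533, -0.532, -0.465, 0.466]
contact_force: [1.1, 0.9, -1.7]
gripper_width: 0.219
```

Call:
carry_out([
  [[0, 0, -0.15, 0.05, -0.8, 0, 10], [0, 0, -0.15, 0.05, -0.8, 0, 10], [0, 0, -0.15, 0.05, -0.8, 0, 10], [0, 0, -0.1, 0.05, -0.8, 0, 10], [0, 0, -0.1, 0.05, -0.8, 0, 10]],
])

```text
time: 7.2
tool_pos: [0.4489, -0.0317, 0.1602]
tool_rot: [0.544, -0.543, -0.452, 0.453]
contact_force: [1.6, -0.3, -1.2]
gripper_width: 0.217
```

Call:
carry_out([
  [[0, 0, -0.1, 0.05, -0.8, 0, 10], [0, 0, 0, 0.05, -0.8, 0, 10], [0, 0, 0, 0, 0, 0, 10], [0, 0, 0, 0, 0, 0, 10], [0, 0, 0, 0, 0, 0, 10]],
])

```text
time: 7.7
tool_pos: [0.4532, -0.0937, 0.1602]
tool_rot: [0.545, -0.544, -0.451, 0.451]
contact_force: [0.8, 0.1, -0.4]
gripper_width: 0.224
```

```bash
python3 -c "
from h import *
rep()
t=grab_frame('top');s=grab_frame('scene');rep()
cv2.imwrite('pics/f1.png',cv2.resize(s[195:315,180:330],None,fx=5,fy=5,interpolation=cv2.INTER_CUBIC))
cv2.imwrite('pics/f1t.png',cv2.resize(t[120:240,260:390],None,fx=5,fy=5,interpolation=cv2.INTER_CUBIC))
"
```

```text
t 7.7 p [ 0.4532 -0.0937  0.1602] yaw 79.25 appr [-0.0012  0.0008 -1.    ] F [ 0.7974  0.146  -0.4454] T [-0.0331  0.0469 -0.0101] w 19.1 q6 -100.2
t 7.8 p [ 0.4533 -0.0935  0.1604] yaw 79.3 appr [-0.0007  0.0005 -1.    ] F [-0.0089  0.5646 -0.8774] T [0.0429 0.0207 0.0108] w 18.7 q6 -100.2
```

View pics/f1.png

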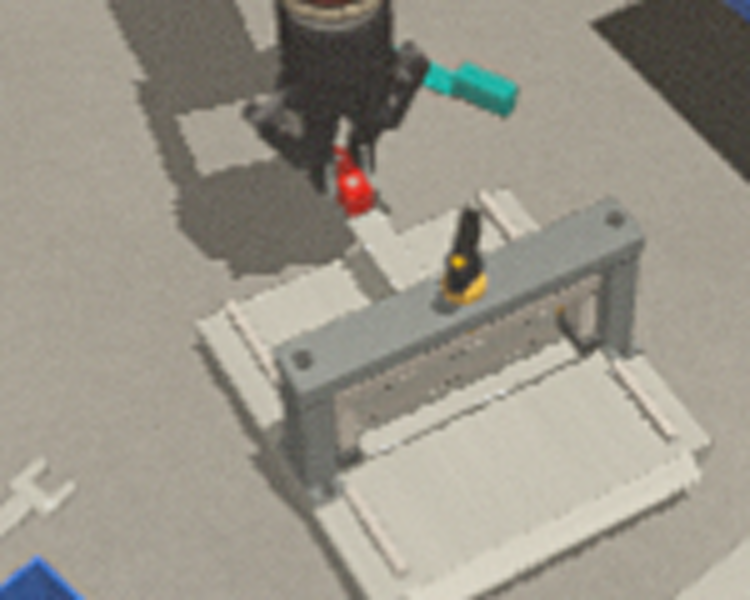

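View pics/f1t.png

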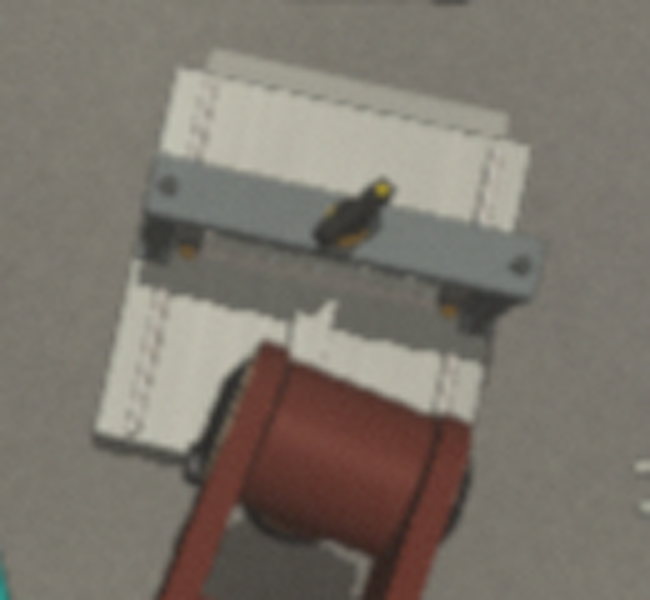

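Call:
carry_out([
  [[0, 0, 0, 0, 0, -0.5, 10], [0, 0, 0, 0, 0, -0.4, 10], [0, 0, 0, 0, 0, -0.1, 10], [0, 0, 0, 0, 0, 0, 10], [0, 0, 0, 0, 0, 0, 10]],
])

```text
time: 8.3
tool_pos: [0.454, -0.0943, 0.1214]
tool_rot: [-0.544, 0.545, 0.451, -0.451]
contact_force: [-0.1, -0.1, -0.7]
gripper_width: 0.215
```

Call:
carry_out([
  [[0, 0, 0, 0, 0, -0.03, 10], [0, 0, 0, 0, 0, 0, 10]],
])

```text
time: 8.5
tool_pos: [0.454, -0.0946, 0.1202]
tool_rot: [-0.544, 0.545, 0.451, -0.451]
contact_force: [-0.5, 0.6, -0.6]
gripper_width: 0.219
```

Call:
carry_out([
  [[0, 0, 0, 0, 0, -0.03, 10], [0, 0, 0, 0, 0, 0, 10]],
])

```text
time: 8.7
tool_pos: [0.4536, -0.0945, 0.1184]
tool_rot: [-0.545, 0.545, 0.451, -0.451]
contact_force: [0.3, 0.4, -0.9]
gripper_width: 0.218
```

Call:
carry_out([
  [[0, 0, 0, 0, 0, -0.03, 10], [0, 0, 0, 0, 0, 0, 10]],
])

```text
time: 8.9
tool_pos: [0.4534, -0.0945, 0.1169]
tool_rot: [0.545, -0.545, -0.451, 0.451]
contact_force: [-0.9, 0.0, -1.6]
gripper_width: 0.22
```

Call:
carry_out([
  [[0, 0, 0, 0, 0, -0.03, 10], [0, 0, 0, 0, 0, 0, 10]],
])

```text
time: 9.1
tool_pos: [0.4536, -0.0945, 0.1159]
tool_rot: [-0.545, 0.545, 0.451, -0.451]
contact_force: [0.8, 0.2, 0.4]
gripper_width: 0.217
```

Call:
carry_out([
  [[0, 0, 0, 0, 0, -0.03, 10], [0, 0, 0, 0, 0, 0, 10]],
])

```text
time: 9.3
tool_pos: [0.4541, -0.0947, 0.1156]
tool_rot: [-0.544, 0.545, 0.451, -0.451]
contact_force: [-1.4, 1.3, 4.2]
gripper_width: 0.219
```

Call:
carry_out([
  [[0, 0, 0, 0, 0, -0.02, 10], [0, 0, 0, 0, 0, 0, 10]],
])

```text
time: 9.5
tool_pos: [0.4544, -0.0948, 0.1155]
tool_rot: [-0.544, 0.545, 0.451, -0.451]
contact_force: [-2.9, 0.8, 9.5]
gripper_width: 0.213
```

```bash
python3 -c "
from h import *
rep()"
```

```text
t 9.5 p [ 0.4544 -0.0948  0.1155] yaw 79.22 appr [ 0.0014 -0.0006 -1.    ] F [-2.9438  0.789   9.5279] T [0.1662 0.3706 0.0037] w 18.2 q6 -100.2
```

Call:
carry_out([
  [[0, 0, 0, 0, 0, 0.02, 10], [0, 0, 0, 0.1, -0.019, 0, 10], [0, 0, 0, 0.1, -0.019, 0, 10], [0, 0, 0, 0.1, -0.019, 0, 10]],
])

```text
time: 9.9
tool_pos: [0.4661, -0.097, 0.1156]
tool_rot: [-0.545, 0.545, 0.451, -0.451]
contact_force: [-2.7, -0.2, 6.4]
gripper_width: 0.222
```

Call:
carry_out([
  [[0, 0, 0, 0.12, -0.023, 0, 10], [0, 0, 0, 0.12, -0.023, 0, 10], [0, 0, 0, 0.12, -0.023, 0, 10]],
])

```text
time: 10.2
tool_pos: [0.4806, -0.0998, 0.1156]
tool_rot: [-0.545, 0.545, 0.451, -0.451]
contact_force: [-2.7, 0.2, 6.8]
gripper_width: 0.22
```

Call:
carry_out([
  [[0, 0, 0, 0.15, -0.028, 0, 10], [0, 0, 0, 0.15, -0.028, 0, 10], [0, 0, 0, 0.15, -0.028, 0, 10]],
])

```text
time: 10.5
tool_pos: [0.4986, -0.1031, 0.1156]
tool_rot: [-0.545, 0.545, 0.451, -0.451]
contact_force: [-2.4, 0.7, 7.2]
gripper_width: 0.218
```

```bash
python3 -c "
from h import *
rep()"
```

```text
t 10.5 p [ 0.4986 -0.1031  0.1156] yaw 79.22 appr [ 0.0005 -0.0003 -1.    ] F [-2.4193  0.6868  7.1506] T [0.1303 0.3246 0.0097] w 18.6 q6 -99.3
```

Call:
carry_out([
  [[0, 0, 0, 0.15, -0.028, 0, 10], [0, 0, 0, 0.15, -0.028, 0, 10], [0, 0, 0, 0.15, -0.028, 0, 10], [0, 0, 0, 0.15, -0.028, 0, 10], [0, 0, 0, 0.1, -0.019, 0, 10]],
])

```text
time: 11.0
tool_pos: [0.5267, -0.1084, 0.1156]
tool_rot: [-0.545, 0.545, 0.451, -0.451]
contact_force: [-2.6, 0.4, 6.4]
gripper_width: 0.217
```

Call:
carry_out([
  [[0, 0, 0, 0.08, -0.015, 0, 10], [0, 0, 0, 0, 0, 0.02, 10], [0, 0, 0, 0, 0, 0, 10]],
])

```text
time: 11.3
tool_pos: [0.5295, -0.1088, 0.1156]
tool_rot: [-0.544, 0.545, 0.451, -0.451]
contact_force: [1.3, -0.5, 2.7]
gripper_width: 0.218
```

```bash
python3 -c "
from h import *
rep()
t=grab_frame('top');s=grab_frame('scene');rep()
cv2.imwrite('pics/g1.png',cv2.resize(s[195:315,180:330],None,fx=5,fy=5,interpolation=cv2.INTER_CUBIC))
cv2.imwrite('pics/g1t.png',cv2.resize(t[120:240,260:390],None,fx=5,fy=5,interpolation=cv2.INTER_CUBIC))
"
```

```text
t 11.3 p [ 0.5295 -0.1088  0.1156] yaw 79.21 appr [ 0.0011 -0.0003 -1.    ] F [ 1.313  -0.5221  2.6518] T [-0.0229 -0.2565  0.0151] w 18.6 q6 -98.7
t 11.4 p [ 0.5294 -0.1088  0.1156] yaw 79.21 appr [ 0.0009 -0.0002 -1.    ] F [ 1.4197 -0.6503  0.9508] T [-0.0043 -0.2814  0.0319] w 18.8 q6 -98.7
```

View pics/g1.png

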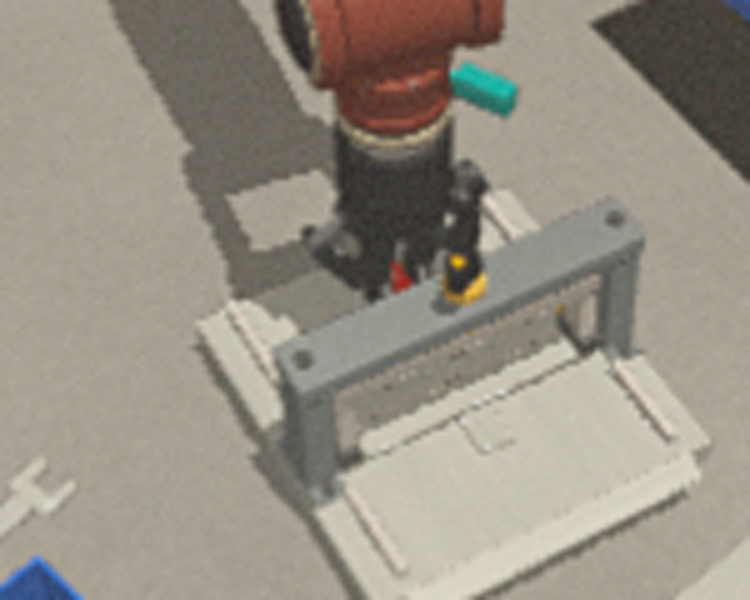

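View pics/g1t.png

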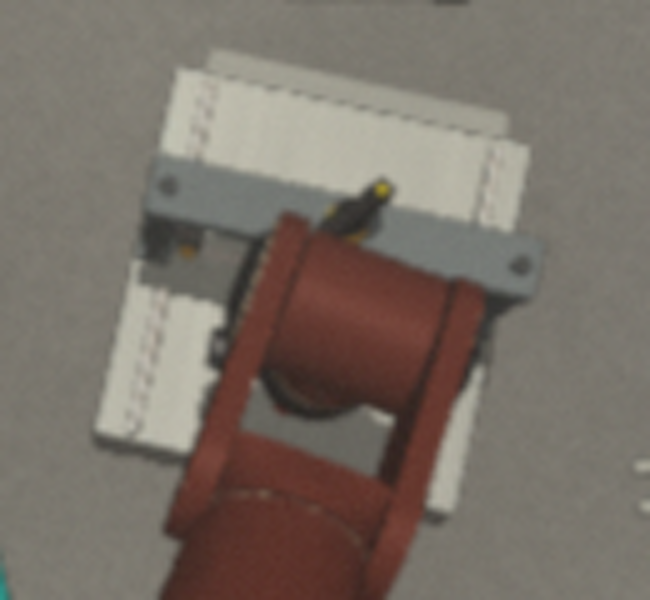

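Call:
carry_out([
  [[0, 0, 0, 0, 0, 0, 50], [0, 0, 0, 0, 0, 0, 50], [0, 0, 0, 0, 0, 0, 50], [0, 0, 0, 0, 0, 0.3, 50], [0, 0, 0, 0, 0, 0.8, 50]],
])

```text
time: 11.9
tool_pos: [0.5269, -0.1079, 0.157]
tool_rot: [0.547, -0.542, -0.449, 0.452]
contact_force: [-0.5, 0.8, 0.3]
gripper_width: 0.586
```

Call:
carry_out([
  [[0, 0, 0, 0, 0, 0.9, 50], [0, 0, 0, 0, 0, 0.9, 50], [0, 0, 0, 0, 0, 0.9, 50], [0, 0, -1, 0, 0, 0.8, 50], [0, 0, -1, 0.22, -0.04, 0, 50]],
])

```text
time: 12.4
tool_pos: [0.5396, -0.1109, 0.3073]
tool_rot: [-0.572, 0.579, 0.413, -0.409]
contact_force: [0.7, -0.2, -0.2]
gripper_width: 0.585
```

Call:
carry_out([
  [[0, 0, -1, 0.22, -0.04, 0, 50], [0, 0, -1, 0.22, -0.04, 0, 50], [0, 0, -1, 0.22, -0.04, 0, 50], [0, 0, -1, 0.22, -0.04, 0, 50], [0, 0, -1, 0.22, -0.04, 0, 50]],
])

```text
time: 12.9
tool_pos: [0.5822, -0.1183, 0.3005]
tool_rot: [-0.638, 0.638, 0.305, -0.305]
contact_force: [0.3, 0.0, -0.9]
gripper_width: 0.586
```

Call:
carry_out([
  [[0, 0, -1, 0.22, -0.04, 0, 50], [0, 0, -1, 0.22, -0.04, 0, 50], [0, 0, -0.8, 0.22, -0.04, 0, 50], [0, 0, 0, 0.2, -0.04, 0, 50], [0, 0, 0, 0, 0, 0, 50]],
])

```text
time: 13.4
tool_pos: [0.6169, -0.1249, 0.3]
tool_rot: [-0.664, 0.664, 0.242, -0.242]
contact_force: [0.5, -0.5, 0.2]
gripper_width: 0.585
```

```bash
python3 -c "
from h import *
rep()"
```

```text
t 13.4 p [ 0.6169 -0.1249  0.3   ] yaw 40.09 appr [ 0.0005 -0.0002 -1.    ] F [ 0.496  -0.4788  0.2423] T [ 0.0013  0.0417 -0.0348] w 49.9 q6 -58.3
```

Call:
carry_out([
  [[0, 0, 0, 0, 0, -0.7, 50], [0, 0, 0, 0, 0, -0.5, 50], [0, 0, 0, 0, 0, 0, 50], [0, 0, 0, 0, 0, 0, 8], [0, 0, 0, 0, 0, 0, 8]],
])

```text
time: 13.9
tool_pos: [0.6169, -0.1249, 0.2534]
tool_rot: [-0.664, 0.665, 0.243, -0.241]
contact_force: [-0.4, -0.9, 0.6]
gripper_width: 0.254
```

Call:
carry_out([
  [[0, 0, 0, 0, 0, 0, 8], [0, 0, 0, 0, 0, 0, 8], [0, 0, 0, 0, 0, 0, 8]],
])

```text
time: 14.2
tool_pos: [0.6162, -0.1258, 0.2539]
tool_rot: [-0.663, 0.665, 0.242, -0.242]
contact_force: [-6.1, -2.1, 2.3]
gripper_width: 0.144
```

```bash
python3 -c "
from h import *
rep()"
```

```text
t 14.2 p [ 0.6162 -0.1258  0.2539] yaw 40.01 appr [-0.     -0.0028 -1.    ] F [-6.137  -2.0517  2.3054] T [-0.3603  0.7789  0.0045] w 12.3 q6 -58.3
```

Call:
carry_out([
  [[0, 0, -0.5, -0.02, -0.02, 0, 8], [0, 0, -1, 0, 0, 0, 8], [0, 0, -1, 0, 0, 0, 8], [0, 0, -1, 0, 0, 0, 8], [0, 0, -1, 0, 0, 0, 8]],
])

```text
time: 14.7
tool_pos: [0.6163, -0.1257, 0.2539]
tool_rot: [-0.694, 0.695, 0.135, -0.133]
contact_force: [-0.2, 0.2, 1.5]
gripper_width: 0.142
```

```bash
python3 -c "
from h import *
rep()"
```

```text
t 14.7 p [ 0.6163 -0.1257  0.2539] yaw 21.87 appr [ 0.0032 -0.0011 -1.    ] F [-0.2246  0.1741  1.5388] T [0.0631 0.0468 0.0483] w 12.1 q6 -40.2
```

Call:
carry_out([
  [[0, 0, -1, 0, 0, 0, 8], [0, 0, -1, 0, 0, 0, 8], [0, 0, -1, 0, 0, 0, 8], [0, 0, -1, 0, 0, 0, 8], [0, 0, -1, 0, 0, 0, 8]],
])

```text
time: 15.2
tool_pos: [0.6167, -0.1257, 0.2539]
tool_rot: [-0.707, 0.707, 0.013, -0.01]
contact_force: [2.1, 1.0, 0.2]
gripper_width: 0.144
```

```bash
python3 -c "
from h import *
rep()"
```

```text
t 15.2 p [ 0.6167 -0.1257  0.2539] yaw 1.88 appr [ 0.0046 -0.001  -1.    ] F [2.058  1.0064 0.2033] T [ 0.0269 -0.2651  0.1165] w 12.3 q6 -20.2
```

Call:
carry_out([
  [[0, 0, -1, 0, 0, 0, 8], [0, 0, -1, 0, 0, 0, 8], [0, 0, -1, 0, 0, 0, 8], [0, 0, -1, 0, 0, 0, 8], [0, 0, -1, 0, 0, 0, 8]],
])

```text
time: 15.7
tool_pos: [0.6171, -0.1257, 0.2539]
tool_rot: [-0.698, 0.698, -0.109, 0.114]
contact_force: [4.5, 0.1, -1.1]
gripper_width: 0.148
```

Call:
carry_out([
  [[0, 0, -1, 0, 0, 0, 8], [0, 0, -1, 0, 0, 0, 8], [0, 0, -1, 0, 0, 0, 8], [0, 0, -1, 0, 0, 0, 8], [0, 0, -1, 0, 0, 0, 8]],
])

```text
time: 16.2
tool_pos: [0.6175, -0.1259, 0.2539]
tool_rot: [0.669, -0.668, 0.228, -0.234]
contact_force: [5.8, -1.2, -1.4]
gripper_width: 0.145
```

Call:
carry_out([
  [[0, 0, -1, 0, 0, 0, 8], [0, 0, -1, 0, 0, 0, 8], [0, 0, -1, 0, 0, 0, 8], [0, 0, -1, 0, 0, 0, 8], [0, 0, -1, 0, 0, 0, 8]],
])

```text
time: 16.7
tool_pos: [0.6178, -0.1263, 0.2539]
tool_rot: [0.619, -0.617, 0.34, -0.347]
contact_force: [8.3, -1.4, -2.2]
gripper_width: 0.148
```

```bash
python3 -c "
from h import *
rep()"
```

```text
t 16.7 p [ 0.6178 -0.1263  0.2539] yaw -58.13 appr [ 0.0085 -0.0027 -1.    ] F [ 8.3211 -1.4395 -2.165 ] T [-0.3938 -1.1549  0.1341] w 12.6 q6 39.8
```

Call:
carry_out([
  [[0, 0, 0, 0, 0, 0, 45], [0, 0, 0, 0, 0, 0, 45], [0, 0, 0, 0, 0, 0.6, 45], [0, 0, 0, 0, 0, 0.6, 30], [0, 0, -1, -0.29, 0.057, 0, 0]],
])

```text
time: 17.2
tool_pos: [0.6059, -0.1238, 0.305]
tool_rot: [0.607, -0.605, 0.362, -0.367]
contact_force: [-0.9, 0.5, 0.4]
gripper_width: 0.197
```

Call:
carry_out([
  [[0, 0, -1, -0.29, 0.057, 0, 0], [0, 0, -1, -0.29, 0.057, 0, 0], [0, 0, -1, -0.29, 0.057, 0, 0], [0, 0, -1, -0.29, 0.057, 0, 0], [0, 0, -1, -0.29, 0.057, 0, 0]],
])

```text
time: 17.7
tool_pos: [0.5454, -0.1117, 0.3002]
tool_rot: [0.533, -0.533, 0.464, -0.465]
contact_force: [-0.0, 0.3, -0.6]
gripper_width: 0.002
```

Call:
carry_out([
  [[0, 0, -1, -0.29, 0.057, 0, 0], [0, 0, -1, -0.29, 0.057, 0, 0], [0, 0, -1, -0.29, 0.057, 0, 0], [0, 0, -1, -0.29, 0.057, -0.5, 0], [0, 0, -0.65, -0.29, 0.057, -0.8, 0]],
])

```text
time: 18.2
tool_pos: [0.4889, -0.1009, 0.2505]
tool_rot: [-0.453, 0.45, -0.542, 0.546]
contact_force: [0.1, 0.4, 0.1]
gripper_width: -0.003
```

Call:
carry_out([
  [[0, 0, 0, 0, 0, -0.9, 0], [0, 0, 0, 0, 0, -0.9, 0], [0, 0, 0, 0, 0, 0, 0], [0, 0, 0, 0, 0, 0, 0]],
])

```text
time: 18.6
tool_pos: [0.488, -0.1004, 0.1761]
tool_rot: [0.452, -0.452, 0.544, -0.544]
contact_force: [-0.3, -0.8, 0.4]
gripper_width: -0.004
```

```bash
cat >> h.py <<'E'
def bed():
    s=state();c,sn=np.cos(-.187),np.sin(-.187);d=s["tool_pos"][:2]-[.617,-.1255]
    F=s["contact_force"];print("bedxy",d@[c,sn],d@[-sn,c],"Fx",F[:2]@[c,sn],"Fy",F[:2]@[-sn,c],"Fz",F[2])
E
python3 -c "
from h import *
rep();bed()
s=grab_frame('scene')
cv2.imwrite('pics/i1.png',cv2.resize(s[195:315,180:330],None,fx=5,fy=5,interpolation=cv2.INTER_CUBIC))
rep();bed()"
```

```text
t 18.6 p [ 0.488  -0.1004  0.1761] yaw -100.57 appr [-0.0005  0.0002 -1.    ] F [-0.2946 -0.7831  0.3543] T [-0.0061  0.0244 -0.01  ] w -0.3 q6 80.4
bedxy -0.13144527560957828 0.0006309013717736694 Fx -0.14383641334230635 Fy -0.824247372174503 Fz 0.35428990783467273
t 18.65 p [ 0.4889 -0.1008  0.1776] yaw -100.57 appr [ 0.0025 -0.0009 -1.    ] F [1.3985 0.0818 0.3142] T [-0.0586  0.0101 -0.002 ] w 0.1 q6 80.4
bedxy -0.13043812798715113 0.00047867196034022044 Fx 1.3589213384420273 Fy 0.3404215283453293 Fz 0.3142493642590447
```

View pics/i1.png

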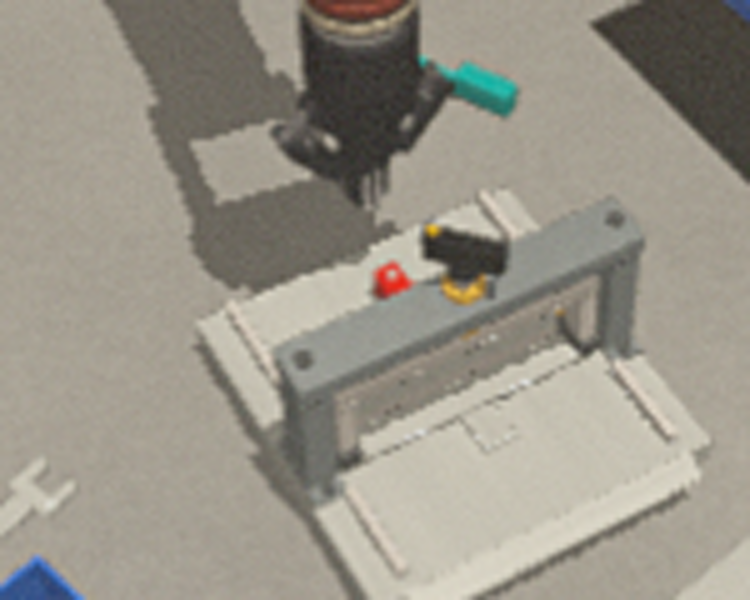

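Call:
carry_out([
  [[0, 0, 0, 0, 0, -0.8, 0], [0, 0, 0, 0, 0, -0.72, 0], [0, 0, 0, 0.1, -0.019, 0, 0], [0, 0, 0, 0.05, -0.01, 0, 0], [0, 0, 0, 0.05, -0.01, 0, 0]],
])

```text
time: 19.15
tool_pos: [0.4981, -0.1028, 0.1178]
tool_rot: [-0.453, 0.451, -0.542, 0.546]
contact_force: [1.0, -0.1, 0.3]
gripper_width: -0.004
```

```bash
python3 -c "
from h import *
rep();bed()"
```

```text
t 19.15 p [ 0.4981 -0.1028  0.1178] yaw -100.58 appr [ 0.0047 -0.0017 -1.    ] F [ 0.9507 -0.06    0.2667] T [-0.0335  0.0307 -0.0192] w -0.4 q6 80.5
bedxy -0.12103662310325115 0.0002499324196138126 Fx 0.9452528490160884 Fy 0.11783192188044969 Fz 0.2667458065881487
```

Call:
carry_out([
  [[0, 0, 0, 0.05, -0.01, 0, 0]],
])

```text
time: 19.25
tool_pos: [0.4996, -0.103, 0.1172]
tool_rot: [-0.452, 0.451, -0.543, 0.545]
contact_force: [0.1, 0.6, 0.6]
gripper_width: -0.001
```

Call:
carry_out([
  [[0, 0, 0, 0.05, -0.01, 0, 0]],
])

```text
time: 19.35
tool_pos: [0.5009, -0.1031, 0.1163]
tool_rot: [-0.452, 0.451, -0.543, 0.545]
contact_force: [-0.4, 0.4, -0.3]
gripper_width: 0.0
```

Call:
carry_out([
  [[0, 0, 0, 0.05, -0.01, 0, 0]],
])

```text
time: 19.45
tool_pos: [0.5024, -0.1034, 0.1155]
tool_rot: [-0.452, 0.452, -0.544, 0.544]
contact_force: [-1.1, 0.7, 0.6]
gripper_width: 0.004
```

Call:
carry_out([
  [[0, 0, 0, 0.05, -0.01, 0, 0]],
])

```text
time: 19.55
tool_pos: [0.5042, -0.1037, 0.115]
tool_rot: [-0.452, 0.452, -0.544, 0.544]
contact_force: [-0.2, -1.0, 0.1]
gripper_width: -0.003
```

```bash
python3 -c "
from h import *
rep();bed()"
```

```text
t 19.55 p [ 0.5042 -0.1037  0.115 ] yaw -100.59 appr [ 0.0003 -0.0001 -1.    ] F [-0.2344 -0.9972  0.1128] T [0.0498 0.0991 0.0316] w -0.2 q6 80.7
bedxy -0.11490172812292519 0.0004823681192620395 Fx -0.044883083686271176 Fy -1.0233560903948127 Fz 0.11283551755927085
```

Call:
carry_out([
  [[0, 0, 0, 0.05, -0.01, 0, 0]],
])

```text
time: 19.65
tool_pos: [0.5061, -0.104, 0.1147]
tool_rot: [0.452, -0.452, 0.544, -0.544]
contact_force: [-0.9, 0.1, 0.3]
gripper_width: 0.0
```

Call:
carry_out([
  [[0, 0, 0, 0.05, -0.01, 0, 0]],
])

```text
time: 19.75
tool_pos: [0.508, -0.1044, 0.1146]
tool_rot: [0.452, -0.452, 0.544, -0.544]
contact_force: [-1.0, 0.7, 0.7]
gripper_width: -0.001
```

Call:
carry_out([
  [[0, 0, 0, 0.05, -0.01, 0, 0]],
])

```text
time: 19.85
tool_pos: [0.5101, -0.1048, 0.1146]
tool_rot: [0.452, -0.452, 0.544, -0.544]
contact_force: [-0.2, 0.4, -0.0]
gripper_width: -0.005
```

```bash
python3 -c "
from h import *
rep();bed()
s=grab_frame('scene')
cv2.imwrite('pics/j1.png',cv2.resize(s[195:315,180:330],None,fx=5,fy=5,interpolation=cv2.INTER_CUBIC))
rep();bed()"
```

```text
t 19.85 p [ 0.5101 -0.1048  0.1146] yaw -100.59 appr [-0.0002  0.0001 -1.    ] F [-0.1997  0.4387 -0.0244] T [0.018  0.065  0.0467] w -0.4 q6 80.8
bedxy -0.10892620286621105 0.0004265350593466302 Fx -0.2777363355349234 Fy 0.3939104101682763 Fz -0.02440248948838558
t 19.9 p [ 0.5103 -0.1049  0.1147] yaw -100.59 appr [ 0.0003 -0.     -1.    ] F [0.1879 0.0983 0.6064] T [ 0.0181 -0.023   0.0284] w 0.4 q6 80.8
bedxy -0.10863297729555374 0.00041078420607718855 Fx 0.1663360483455829 Fy 0.13151220632922042 Fz 0.6063561959228483
```

View pics/j1.png

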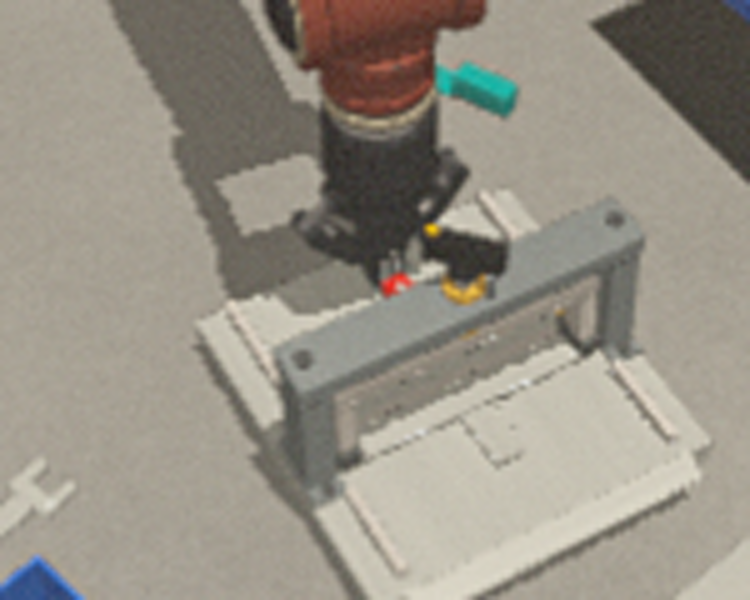

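Call:
carry_out([
  [[0, 0, 0, -0.05, 0.01, 0, 0], [0, 0, 0, 0, 0, 0.9, 0], [0, 0, 1, 0, 0, 0.93, 20], [0, 0, 1, 0, 0, 0.93, 45], [0, 0, 1, 0, 0, 0.93, 45]],
])

```text
time: 20.4
tool_pos: [0.5076, -0.1043, 0.2636]
tool_rot: [0.507, -0.507, 0.493, -0.493]
contact_force: [1.3, 0.1, -0.3]
gripper_width: 0.507
```

Call:
carry_out([
  [[0, 0, 1, 0, 0, 0.94, 45], [0, 0, 1, 0.39, -0.076, 0, 45], [0, 0, 1, 0.39, -0.076, 0, 45], [0, 0, 1, 0.39, -0.076, 0, 45], [0, 0, 1, 0.39, -0.076, 0, 45]],
])

```text
time: 20.9
tool_pos: [0.5708, -0.1166, 0.2999]
tool_rot: [0.585, -0.585, 0.398, -0.398]
contact_force: [0.2, -0.0, -0.2]
gripper_width: 0.529
```

Call:
carry_out([
  [[0, 0, 1, 0.39, -0.076, 0, 45], [0, 0, 1, 0.39, -0.076, 0, 45], [0, 0, 0.6, 0.38, -0.074, 0, 45], [0, 0, 0, 0, 0, -0.6, 45], [0, 0, 0, 0, 0, -0.3, 45]],
])

```text
time: 21.4
tool_pos: [0.6164, -0.1255, 0.2619]
tool_rot: [-0.618, 0.618, -0.345, 0.343]
contact_force: [-0.3, -0.3, 0.1]
gripper_width: 0.527
```

```bash
python3 -c "
from h import *
rep();bed()"
```

```text
t 21.4 p [ 0.6164 -0.1255  0.2619] yaw -58.19 appr [-0.0022  0.0007 -1.    ] F [-0.3186 -0.3422  0.0793] T [0.0512 0.0217 0.017 ] w 45.0 q6 39.9
bedxy -0.0006286289204881998 -8.050015814895628e-05 Fx -0.24944520977594078 Fy -0.3955016216763739 Fz 0.07927705795002615
```

Call:
carry_out([
  [[0, 0, 0, 0.01, 0, -0.25, 45], [0, 0, 0, 0, 0, 0, 8], [0, 0, 0, 0, 0, 0, 8], [0, 0, 0, 0, 0, 0, 8], [0, 0, 0, 0, 0, 0, 8]],
])

```text
time: 21.9
tool_pos: [0.6176, -0.1266, 0.2544]
tool_rot: [-0.617, 0.618, -0.343, 0.345]
contact_force: [2.5, -3.8, -4.2]
gripper_width: 0.144
```

```bash
python3 -c "
from h import *
rep();bed()"
```

```text
t 21.9 p [ 0.6176 -0.1266  0.2544] yaw -58.21 appr [ 0.0024 -0.0024 -1.    ] F [ 2.5107 -3.8376 -4.1777] T [-0.45   -0.3484  0.0527] w 12.3 q6 39.9
bedxy 0.0007831429438163926 -0.0009639827836233796 Fx 3.1803946531564526 Fy -3.303944173851177 Fz -4.177721922735759
```

Call:
carry_out([
  [[0, 0, -1, 0, 0, 0, 8], [0, 0, -1, 0, 0, 0, 8], [0, 0, -1, 0, 0, 0, 8], [0, 0, -1, 0, 0, 0, 8]],
])

```text
time: 22.3
tool_pos: [0.6177, -0.1268, 0.2544]
tool_rot: [-0.563, 0.563, -0.426, 0.429]
contact_force: [2.8, -4.4, -4.7]
gripper_width: 0.144
```

Call:
carry_out([
  [[0, 0, -1, 0, 0, 0, 8], [0, 0, -1, 0, 0, 0, 8], [0, 0, -1, 0, 0, 0, 8], [0, 0, -0.15, 0, 0, 0, 8]],
])

```text
time: 22.7
tool_pos: [0.6177, -0.1269, 0.2544]
tool_rot: [-0.513, 0.513, -0.485, 0.488]
contact_force: [3.5, -5.0, -4.3]
gripper_width: 0.147
```

```bash
python3 -c "
from h import *
rep();bed()"
```

```text
t 22.7 p [ 0.6177 -0.1269  0.2544] yaw -86.9 appr [ 0.003 -0.003 -1.   ] F [ 3.4962 -4.9969 -4.2613] T [-0.6397 -0.5213  0.0995] w 12.6 q6 68.6
bedxy 0.0009837941350770382 -0.0012482690389344978 Fx 4.364279087997892 Fy -4.259819644737528 Fz -4.26127131575108
```

Call:
carry_out([
  [[0, 0, 0, 0, 0, 0, 45], [0, 0, 0, 0, 0, 0, 45], [0, 0, 0, 0, 0, 0.6, 45], [0, 0, 0, 0, 0, 0.6, 30], [0, 0, -0.8, -0.4, 0.08, 0, 0]],
])

```text
time: 23.2
tool_pos: [0.6034, -0.1229, 0.3077]
tool_rot: [-0.501, 0.498, -0.497, 0.503]
contact_force: [-0.6, -0.1, 0.5]
gripper_width: 0.193
```

Call:
carry_out([
  [[0, 0, -0.9, -0.6, 0.112, 0, 0], [0, 0, -0.9, -0.6, 0.112, 0, 0], [0, 0, -0.85, -0.6, 0.112, 0, 0], [0, 0, 0, -0.55, 0.107, -0.4, 0], [0, 0, 0, 0, 0, -0.9, 0]],
])

```text
time: 23.7
tool_pos: [0.5076, -0.1047, 0.2544]
tool_rot: [-0.454, 0.45, -0.541, 0.547]
contact_force: [1.9, -0.4, -0.5]
gripper_width: 0.004
```

Call:
carry_out([
  [[0, 0, 0, 0, 0, -0.9, 0], [0, 0, 0, 0, 0, -0.9, 0], [0, 0, 0, 0, 0, 0, 0], [0, 0, 0, 0, 0, 0, 0]],
])

```text
time: 24.1
tool_pos: [0.5073, -0.1046, 0.1787]
tool_rot: [0.452, -0.452, 0.544, -0.544]
contact_force: [-0.1, -1.1, 1.2]
gripper_width: 0.001
```

```bash
python3 -c "
from h import *
rep();bed()"
```

```text
t 24.1 p [ 0.5073 -0.1046  0.1787] yaw -100.57 appr [-0.      0.0002 -1.    ] F [-0.0725 -1.1093  1.1785] T [ 0.0337 -0.0381  0.016 ] w 0.1 q6 80.7
bedxy -0.11165104834902118 0.00014399961931141567 Fx 0.13497628460686908 Fy -1.1034755440023984 Fz 1.178495424805548
```

Call:
carry_out([
  [[0, 0, 0, -0.04, 0.008, -0.8, 0], [0, 0, 0, 0, 0, -0.79, 0], [0, 0, 0, 0, 0, 0, 0], [0, 0, 0, 0, 0, 0, 0]],
])

```text
time: 24.5
tool_pos: [0.5068, -0.1048, 0.1166]
tool_rot: [-0.452, 0.451, -0.543, 0.545]
contact_force: [-0.5, -0.4, -0.6]
gripper_width: -0.003
```

Call:
carry_out([
  [[0, 0, 0, 0.04, -0.008, 0, 0], [0, 0, 0, 0.04, -0.008, 0, 0], [0, 0, 0, 0.04, -0.008, 0, 0]],
])

```text
time: 24.8
tool_pos: [0.5107, -0.1055, 0.1158]
tool_rot: [-0.452, 0.452, -0.544, 0.544]
contact_force: [-4.6, 0.8, 3.0]
gripper_width: 0.002
```

```bash
python3 -c "
from h import *
rep();bed()"
```

```text
t 24.8 p [ 0.5107 -0.1055  0.1158] yaw -100.57 appr [-0.0001 -0.0004 -1.    ] F [-4.6195  0.7587  3.028 ] T [ 0.1552  0.7502 -0.0487] w 0.2 q6 80.7
bedxy -0.10819751342693024 -0.0001088231408675119 Fx -4.680034445434523 Fy -0.1133181828590485 Fz 3.0279877463906915
```

Call:
carry_out([
  [[0, 0, 0, 0.03, -0.006, 0, 0]],
])

```text
time: 24.9
tool_pos: [0.5115, -0.1056, 0.115]
tool_rot: [0.452, -0.452, 0.544, -0.544]
contact_force: [-4.7, 1.1, 3.2]
gripper_width: -0.001
```

```bash
python3 -c "
from h import *
rep();bed()"
```

```text
t 24.9 p [ 0.5115 -0.1056  0.115 ] yaw -100.58 appr [-0.0006  0.     -1.    ] F [-4.7495  1.1131  3.2199] T [ 0.1271  0.7594 -0.0275] w -0.1 q6 80.8
bedxy -0.10732413109427774 -4.774643220535361e-05 Fx -4.8736708915392395 Fy 0.2107078478600391 Fz 3.2199070583921943
```

Call:
carry_out([
  [[0, 0, 0, 0.03, -0.006, 0, 0]],
])

```text
time: 25.0
tool_pos: [0.5126, -0.1058, 0.1145]
tool_rot: [0.452, -0.452, 0.544, -0.544]
contact_force: [-5.0, 1.4, 2.3]
gripper_width: -0.004
```

```bash
python3 -c "
from h import *
rep();bed()"
```

```text
t 25.0 p [ 0.5126 -0.1058  0.1145] yaw -100.58 appr [-0.0008  0.0002 -1.    ] F [-5.0053  1.4118  2.3289] T [ 0.1256  0.634  -0.0101] w -0.3 q6 80.8
bedxy -0.10625086615551736 -1.8115124419210847e-05 Fx -5.1804858819140875 Fy 0.45660137384363814 Fz 2.328942121041572
```

Call:
carry_out([
  [[0, 0, 0, 0.03, -0.006, 0, 0]],
])

```text
time: 25.1
tool_pos: [0.5138, -0.106, 0.1142]
tool_rot: [0.452, -0.452, 0.544, -0.544]
contact_force: [-3.5, 1.3, 3.8]
gripper_width: -0.001
```

```bash
python3 -c "
from h import *
rep();bed()"
```

```text
t 25.1 p [ 0.5138 -0.106   0.1142] yaw -100.58 appr [-0.0008  0.0002 -1.    ] F [-3.4595  1.2887  3.7821] T [0.0777 0.7168 0.0273] w -0.1 q6 80.8
bedxy -0.10505639782099171 -9.87056823852857e-06 Fx -3.638771865343532 Fy 0.6230419926290017 Fz 3.782103591704563
```

Call:
carry_out([
  [[0, 0, 0, -0.05, 0.009, 0, 0], [0, 0, 0, 0, 0, 0, 0], [0, 0, 0, 0, 0, 0, 0]],
])

```text
time: 25.4
tool_pos: [0.5123, -0.1058, 0.1144]
tool_rot: [-0.452, 0.451, -0.544, 0.544]
contact_force: [-0.2, -0.3, 1.2]
gripper_width: -0.005
```

```bash
python3 -c "
from h import *
rep();bed()"
```

```text
t 25.4 p [ 0.5123 -0.1058  0.1144] yaw -100.59 appr [ 0.0013 -0.0003 -1.    ] F [-0.1529 -0.2588  1.1762] T [ 0.0211 -0.034   0.0191] w -0.4 q6 80.8
bedxy -0.10655311739844803 -8.359060756577164e-05 Fx -0.10212124646688406 Fy -0.2827323263918044 Fz 1.1761883042253611
```

Call:
carry_out([
  [[0, 0, 0, 0.05, -0.009, 0, 0], [0, 0, 0, 0.03, -0.006, 0, 0]],
])

```text
time: 25.6
tool_pos: [0.5147, -0.1062, 0.1142]
tool_rot: [0.451, -0.452, 0.545, -0.543]
contact_force: [-5.5, 1.3, 3.5]
gripper_width: 0.005
```

```bash
python3 -c "
from h import *
rep();bed()"
```

```text
t 25.6 p [ 0.5147 -0.1062  0.1142] yaw -100.58 appr [-0.0024  0.0005 -1.    ] F [-5.5217  1.3227  3.5322] T [ 0.1338  0.6777 -0.002 ] w 0.5 q6 80.8
bedxy -0.10414127471517942 -5.515189439529595e-05 Fx -5.671318339657674 Fy 0.2730528364760192 Fz 3.532157851050708
```

Call:
carry_out([
  [[0, 0, 0, 0.03, -0.006, 0, 0]],
])

```text
time: 25.7
tool_pos: [0.5159, -0.1064, 0.1142]
tool_rot: [0.451, -0.452, 0.545, -0.543]
contact_force: [-4.3, 1.0, 3.3]
gripper_width: -0.002
```

```bash
python3 -c "
from h import *
rep();bed()"
```

```text
t 25.7 p [ 0.5159 -0.1064  0.1142] yaw -100.58 appr [-0.0019  0.0004 -1.    ] F [-4.3462  1.0313  3.313 ] T [ 0.1074  0.7541 -0.022 ] w -0.1 q6 80.8
bedxy -0.10286051140413845 -4.143857624140096e-05 Fx -4.462205598008879 Fy 0.20529154594881246 Fz 3.3129887868908985
```

Call:
carry_out([
  [[0, 0, 0, 0.03, -0.006, 0, 0]],
])

```text
time: 25.8
tool_pos: [0.5173, -0.1067, 0.1142]
tool_rot: [0.452, -0.452, 0.544, -0.544]
contact_force: [-4.7, 1.1, 2.6]
gripper_width: 0.004
```

```bash
python3 -c "
from h import *
rep();bed()"
```

```text
t 25.8 p [ 0.5173 -0.1067  0.1142] yaw -100.58 appr [-0.0012  0.0003 -1.    ] F [-4.6602  1.1075  2.5602] T [0.1409 0.705  0.0107] w 0.3 q6 80.9
bedxy -0.10148464808244012 -5.245326041672573e-05 Fx -4.784807927070844 Fy 0.22181381366033492 Fz 2.5601994618543875
```

Call:
carry_out([
  [[0, 0, 0, 0.03, -0.006, 0, 0]],
])

```text
time: 25.9
tool_pos: [0.5186, -0.107, 0.1142]
tool_rot: [0.452, -0.452, 0.544, -0.544]
contact_force: [-5.0, 0.5, 3.3]
gripper_width: -0.001
```

```bash
python3 -c "
from h import *
rep();bed()"
```

```text
t 25.9 p [ 0.5186 -0.107   0.1142] yaw -100.58 appr [-0.0008  0.0002 -1.    ] F [-5.0392  0.4865  3.2611] T [0.1024 0.6726 0.0039] w -0.1 q6 80.9
bedxy -0.10013870358186776 -9.136630275864307e-05 Fx -5.04180562971352 Fy -0.45885082059733884 Fz 3.2611282475352743
```

Call:
carry_out([
  [[0, 0, 0, 0.02, -0.004, 0.01, 0]],
])

```text
time: 26.0
tool_pos: [0.5194, -0.1071, 0.1142]
tool_rot: [0.452, -0.452, 0.544, -0.544]
contact_force: [-2.9, 0.7, -0.9]
gripper_width: 0.002
```

```bash
python3 -c "
from h import *
rep();bed()"
```

```text
t 26.0 p [ 0.5194 -0.1071  0.1142] yaw -100.58 appr [-0.0006  0.0002 -1.    ] F [-2.8927  0.6927 -0.9071] T [ 0.0564  0.5456 -0.008 ] w 0.2 q6 80.9
bedxy -0.09936271314386995 -4.210915540843066e-05 Fx -2.9710613614251224 Fy 0.14283103113709225 Fz -0.9070658510348856
```

Call:
carry_out([
  [[0, 0, 0, 0.02, -0.004, 0.01, 0]],
])

```text
time: 26.1
tool_pos: [0.52, -0.1072, 0.1143]
tool_rot: [0.452, -0.452, 0.544, -0.544]
contact_force: [-2.6, 0.2, -2.3]
gripper_width: -0.004
```

```bash
python3 -c "
from h import *
rep();bed()"
```

```text
t 26.1 p [ 0.52   -0.1072  0.1143] yaw -100.59 appr [-0.001   0.0004 -1.    ] F [-2.6158  0.1676 -2.3051] T [0.0982 0.4933 0.0402] w -0.3 q6 80.9
bedxy -0.09876456836122859 -1.8835739326716983e-05 Fx -2.601344668663343 Fy -0.32159934221597014 Fz -2.305137206765257
```

Call:
carry_out([
  [[0, 0, 0, 0.02, -0.004, 0.01, 0]],
])

```text
time: 26.2
tool_pos: [0.5207, -0.1073, 0.1148]
tool_rot: [0.452, -0.452, 0.544, -0.544]
contact_force: [-2.5, 0.8, -1.4]
gripper_width: 0.005
```

```bash
python3 -c "
from h import *
rep();bed()"
```

```text
t 26.2 p [ 0.5207 -0.1073  0.1148] yaw -100.59 appr [-0.001   0.0004 -1.    ] F [-2.5375  0.778  -1.408 ] T [0.1283 0.4556 0.0842] w 0.4 q6 80.9
bedxy -0.09795201878491507 -3.134801744741463e-05 Fx -2.6378880211556597 Fy 0.2927088371485671 Fz -1.4080263661225239
```

Call:
carry_out([
  [[0, 0, 0, -0.05, 0.009, 0, 0], [0, 0, 0, 0, 0, 0.9, 0], [0, 0, 0.8, 0, 0, 0.93, 20], [0, 0, 0.9, 0, 0, 0.93, 45], [0, 0, 0.9, 0, 0, 0.93, 45]],
])

```text
time: 26.7
tool_pos: [0.5198, -0.1073, 0.2657]
tool_rot: [-0.5, 0.499, -0.499, 0.501]
contact_force: [1.0, 0.1, -0.3]
gripper_width: 0.503
```

Call:
carry_out([
  [[0, 0, 0.83, 0, 0, 0.93, 45], [0, 0, 0, 0.82, -0.161, 0, 45], [0, 0, 0, 0.82, -0.161, 0, 45], [0, 0, 0, 0.82, -0.161, 0, 45], [0, 0, 0, 0, 0, 0, 45]],
])

```text
time: 27.2
tool_pos: [0.6205, -0.1273, 0.3004]
tool_rot: [0.514, -0.513, 0.485, -0.487]
contact_force: [-0.5, -0.2, -0.3]
gripper_width: 0.529
```

Call:
carry_out([
  [[0, 0, 0, 0, 0, 0, 45], [0, 0, 0, 0, 0, 0, 45]],
])

```text
time: 27.4
tool_pos: [0.6172, -0.1263, 0.3007]
tool_rot: [0.514, -0.513, 0.486, -0.486]
contact_force: [0.1, -0.1, 0.0]
gripper_width: 0.524
```

```bash
python3 -c "
from h import *
rep();bed()"
```

```text
t 27.4 p [ 0.6172 -0.1263  0.3007] yaw -86.87 appr [ 0.0008 -0.0003 -1.    ] F [ 0.0616 -0.0842  0.0497] T [-0.0423  0.0202  0.0425] w 44.8 q6 68.5
bedxy 0.0003446098425307186 -0.0007994820845225397 Fx 0.0761327708949362 Fy -0.07127342190743172 Fz 0.049657571419424076
```

Call:
carry_out([
  [[0, 0, 0, 0, 0, -0.7, 45], [0, 0, 0, 0, 0, -0.5, 45], [0, 0, 0, 0, 0, 0, 8], [0, 0, 0, 0, 0, 0, 8], [0, 0, 0, 0, 0, 0, 8]],
])

```text
time: 27.9
tool_pos: [0.6172, -0.1271, 0.2534]
tool_rot: [-0.513, 0.514, -0.486, 0.487]
contact_force: [-1.8, -3.9, -3.1]
gripper_width: 0.148
```

Call:
carry_out([
  [[0, 0, 0, 0, 0, 0, 8], [0, 0, 0, 0, 0, 0, 8]],
])

```text
time: 28.1
tool_pos: [0.6173, -0.1271, 0.2533]
tool_rot: [-0.513, 0.514, -0.486, 0.486]
contact_force: [-4.1, -4.1, -0.1]
gripper_width: 0.15
```

```bash
python3 -c "
from h import *
rep();bed()"
```

```text
t 28.1 p [ 0.6173 -0.1271  0.2533] yaw -86.89 appr [-0.0003 -0.0014 -1.    ] F [-4.0987 -4.0804 -0.0597] T [-0.4504  0.6039 -0.0147] w 12.8 q6 68.5
bedxy 0.0005878117533887351 -0.0015216683076473096 Fx -3.26860925063004 Fy -4.771262553998977 Fz -0.05972254067799108
```

Call:
carry_out([
  [[0, 0, -0.6, 0, 0, 0, 8], [0, 0, -0.55, 0, 0, 0, 8], [0, 0, 0, 0, 0, 0, 8], [0, 0, 0, 0, 0, 0, 8]],
])

```text
time: 28.5
tool_pos: [0.6173, -0.1271, 0.2534]
tool_rot: [-0.493, 0.494, -0.506, 0.507]
contact_force: [-4.2, -3.3, 0.2]
gripper_width: 0.141
```

```bash
python3 -c "
from h import *
rep();bed()"
```

```text
t 28.5 p [ 0.6173 -0.1271  0.2534] yaw -91.5 appr [-0.0004 -0.0014 -1.    ] F [-4.1704 -3.2597  0.2468] T [-0.4173  0.6788 -0.1136] w 12.1 q6 73.1
bedxy 0.0006186546331228592 -0.001529712558741202 Fx -3.491675989859166 Fy -3.9782271575177437 Fz 0.24682091021643326
```

Call:
carry_out([
  [[0, 0, 0, 0, 0, 0, 45], [0, 0, 0, 0, 0, 0, 45], [0, 0, 0, 0, 0, 0.6, 45], [0, 0, 0, 0, 0, 0.6, 30], [0, 0, -0.8, -0.4, 0.08, 0, 0]],
])

```text
time: 29.0
tool_pos: [0.6043, -0.1236, 0.3061]
tool_rot: [-0.481, 0.477, -0.517, 0.523]
contact_force: [0.7, 0.1, 1.3]
gripper_width: 0.193
```

Call:
carry_out([
  [[0, 0, -0.8, -0.7, 0.132, 0, 0], [0, 0, -0.7, -0.7, 0.132, 0, 0], [0, 0, 0, -0.7, 0.137, 0, 0], [0, 0, 0, 0, 0, -0.5, 0], [0, 0, 0, 0, 0, -0.9, 0]],
])

```text
time: 29.5
tool_pos: [0.5194, -0.1074, 0.2487]
tool_rot: [-0.454, 0.449, -0.541, 0.547]
contact_force: [-0.1, -1.1, 0.5]
gripper_width: 0.002
```

Call:
carry_out([
  [[0, 0, 0, 0, 0, -0.9, 0], [0, 0, 0, 0, 0, -0.8, 0], [0, 0, 0, 0, 0, 0, 0], [0, 0, 0, 0, 0, 0, 0]],
])

```text
time: 29.9
tool_pos: [0.518, -0.1071, 0.1771]
tool_rot: [-0.452, 0.451, -0.544, 0.544]
contact_force: [-0.5, 0.2, 0.6]
gripper_width: 0.002
```

```bash
python3 -c "
from h import *
rep();bed()"
```

```text
t 29.9 p [ 0.518  -0.1071  0.1771] yaw -100.65 appr [ 0.0007  0.0003 -1.    ] F [-0.5121  0.2087  0.6173] T [0.0068 0.0139 0.006 ] w 0.2 q6 80.9
bedxy -0.10069858664183448 -0.0002774068329773863 Fx -0.5419190434466149 Fy 0.10983131812984943 Fz 0.6173436520208924
```

Call:
carry_out([
  [[0, 0, 0, -0.03, 0.006, -0.8, 0], [0, 0, 0, 0, 0, -0.75, 0], [0, 0, 0, 0, 0, 0, 0], [0, 0, 0, 0, 0, 0, 0], [0, 0, 0, 0, 0, 0, 0]],
])

```text
time: 30.4
tool_pos: [0.5183, -0.1076, 0.1175]
tool_rot: [-0.452, 0.45, -0.543, 0.546]
contact_force: [0.3, -1.6, 0.6]
gripper_width: -0.001
```

Call:
carry_out([
  [[0, 0, 0, 0, 0, 0, 0], [0, 0, 0, 0.04, -0.008, 0, 0], [0, 0, 0, 0.03, -0.006, 0, 0], [0, 0, 0, 0.03, -0.006, 0, 0]],
])

```text
time: 30.8
tool_pos: [0.5206, -0.1078, 0.1147]
tool_rot: [-0.451, 0.451, -0.544, 0.544]
contact_force: [-0.1, 0.1, 0.0]
gripper_width: -0.002
```

```bash
python3 -c "
from h import *
rep();bed()"
```

```text
t 30.8 p [ 0.5206 -0.1078  0.1147] yaw -100.66 appr [ 0.0006 -0.0002 -1.    ] F [-0.1133  0.0949  0.0002] T [-0.0088  0.0255 -0.0012] w -0.2 q6 80.9
bedxy -0.09796321159095236 -0.0005581808171013841 Fx -0.1290166038089286 Fy 0.07217484100493848 Fz 0.00019852364547429807
```

Call:
carry_out([
  [[0, 0, 0, 0.02, -0.004, 0, 0]],
])

```text
time: 30.9
tool_pos: [0.5208, -0.1078, 0.1143]
tool_rot: [0.451, -0.452, 0.545, -0.544]
contact_force: [-4.6, -0.0, 2.5]
gripper_width: -0.003
```

```bash
python3 -c "
from h import *
rep();bed()"
```

```text
t 30.9 p [ 0.5208 -0.1078  0.1143] yaw -100.66 appr [-0.0018  0.0004 -1.    ] F [-4.6049 -0.0421  2.5204] T [0.1079 0.5966 0.0475] w -0.2 q6 81.0
bedxy -0.09780067029776504 -0.0005306692778848242 Fx -4.516784805723851 Fy -0.8974519647232585 Fz 2.5204244274039627
```

Call:
carry_out([
  [[0, 0, 0, 0.02, -0.004, 0, 0]],
])

```text
time: 31.0
tool_pos: [0.5211, -0.1079, 0.114]
tool_rot: [0.451, -0.452, 0.545, -0.543]
contact_force: [-5.5, 1.0, 3.2]
gripper_width: -0.004
```

```bash
python3 -c "
from h import *
rep();bed()"
```

```text
t 31.0 p [ 0.5211 -0.1079  0.114 ] yaw -100.66 appr [-0.0033  0.0008 -1.    ] F [-5.5127  0.9936  3.1594] T [ 0.1933  0.8848 -0.0246] w -0.4 q6 81.0
bedxy -0.09752103349046362 -0.0005022654692077835 Fx -5.6012789408377595 Fy -0.048581953034974645 Fz 3.159372446595387
```

Call:
carry_out([
  [[0, 0, 0, 0.02, -0.004, 0.008, 0]],
])

```text
time: 31.1
tool_pos: [0.5217, -0.108, 0.114]
tool_rot: [0.451, -0.452, 0.545, -0.543]
contact_force: [-3.9, -0.1, 1.4]
gripper_width: -0.001
```

```bash
python3 -c "
from h import *
rep();bed()"
```

```text
t 31.1 p [ 0.5217 -0.108   0.114 ] yaw -100.66 appr [-0.0035  0.0009 -1.    ] F [-3.9386 -0.075   1.3766] T [0.1538 0.7063 0.0038] w -0.1 q6 81.0
bedxy -0.09689067779346232 -0.0004823946370706645 Fx -3.8560200322524345 Fy -0.8059775673836514 Fz 1.3766148014717319
```

Three more readings in the sliding regime, with a small rise to bring the vertical load to about zero.

Call:
carry_out([
  [[0, 0, 0, 0.025, -0.005, 0, 0]],
])

```text
time: 31.2
tool_pos: [0.5228, -0.1082, 0.114]
tool_rot: [0.451, -0.452, 0.545, -0.543]
contact_force: [-5.1, 1.3, 1.6]
gripper_width: -0.001
```

```bash
python3 -c "
from h import *
rep();bed()"
```

```text
t 31.2 p [ 0.5228 -0.1082  0.114 ] yaw -100.66 appr [-0.0031  0.0008 -1.    ] F [-5.0968  1.2635  1.5562] T [ 0.1523  0.7514 -0.0052] w -0.1 q6 81.0
bedxy -0.09577514644385848 -0.00047486424105440726 Fx -5.24289690829008 Fy 0.2939366770108319 Fz 1.5562013138511974
```

Call:
carry_out([
  [[0, 0, 0, 0.025, -0.005, 0.005, 0]],
])

```text
time: 31.3
tool_pos: [0.524, -0.1084, 0.114]
tool_rot: [0.451, -0.452, 0.545, -0.544]
contact_force: [-4.0, 1.0, -1.6]
gripper_width: 0.006
```

```bash
python3 -c "
from h import *
rep();bed()"
```

```text
t 31.3 p [ 0.524  -0.1084  0.114 ] yaw -100.66 appr [-0.0023  0.0007 -1.    ] F [-4.0102  1.0198 -1.6273] T [0.1274 0.5895 0.0312] w 0.5 q6 81.0
bedxy -0.09458805589387459 -0.0004802241507639839 Fx -4.129857460750956 Fy 0.25645015706197005 Fz -1.6273071747612597
```

Call:
carry_out([
  [[0, 0, 0, 0.025, -0.005, 0.01, 0]],
])

```text
time: 31.4
tool_pos: [0.525, -0.1086, 0.1142]
tool_rot: [0.451, -0.452, 0.545, -0.544]
contact_force: [-3.3, 0.8, -2.3]
gripper_width: -0.002
```

```bash
python3 -c "
from h import *
rep();bed()"
```

```text
t 31.4 p [ 0.525  -0.1086  0.1142] yaw -100.67 appr [-0.002   0.0007 -1.    ] F [-3.262   0.7781 -2.3176] T [ 0.1081  0.5562 -0.0366] w -0.1 q6 81.0
bedxy -0.09351137122929057 -0.0004650243526121627 Fx -3.349808569612767 Fy 0.15811606553651084 Fz -2.3176109321368608
```

Call:
carry_out([
  [[0, 0, 0, 0.02, -0.004, 0.01, 0]],
])

```text
time: 31.5
tool_pos: [0.526, -0.1088, 0.1148]
tool_rot: [0.451, -0.452, 0.545, -0.544]
contact_force: [-3.8, 1.1, -2.4]
gripper_width: 0.002
```

```bash
python3 -c "
from h import *
rep();bed()"
```

```text
t 31.5 p [ 0.526  -0.1088  0.1148] yaw -100.67 appr [-0.0015  0.0006 -1.    ] F [-3.8133  1.0516 -2.3851] T [ 0.1233  0.5348 -0.0157] w 0.2 q6 81.0
bedxy -0.0924906476375795 -0.0005104458726592338 Fx -3.942313699359329 Fy 0.3243297968204294 Fz -2.3850881534590487
```

Call:
carry_out([
  [[0, 0, 0, -0.1, 0.019, 0, 0], [0, 0, 0, -0.4, 0.076, 0, 0], [0, 0, 0, -0.2, 0.04, 0.6, 0], [0, 0, 0, 0, 0, 0.9, 0], [0, 0, 0, 0, 0, 0.9, 0]],
])

```text
time: 32.0
tool_pos: [0.4988, -0.1037, 0.2133]
tool_rot: [-0.452, 0.451, -0.544, 0.545]
contact_force: [1.3, 0.1, 0.7]
gripper_width: 0.0
```

Call:
carry_out([
  [[0, 0, 0, 0, 0, 0.9, 0], [0, 0, 0, 0, -0.8, 0.9, 0], [0, 0, 0, 0, -0.9, 0, 0], [0, 0, 0, 0, -0.9, 0, 0], [0, 0, 0, 0, -0.9, 0, 0]],
])

```text
time: 32.5
tool_pos: [0.4993, -0.2454, 0.2858]
tool_rot: [-0.452, 0.451, -0.542, 0.546]
contact_force: [0.0, 0.3, -0.3]
gripper_width: -0.004
```

Call:
carry_out([
  [[0, 0, 0, 0, -0.9, 0, 0], [0, 0, 0, 0, -0.9, 0, 0], [0, 0, 0, 0, 0, 0, 0], [0, 0, 0, 0, 0, 0, 0]],
])

```text
time: 32.9
tool_pos: [0.4988, -0.3164, 0.2844]
tool_rot: [-0.451, 0.451, -0.544, 0.545]
contact_force: [0.3, 0.4, 0.3]
gripper_width: -0.001
```

```bash
python3 -c "
from h import *
rep()
t=grab_frame('top');s=grab_frame('scene')
cv2.imwrite('pics/z1.png',s);cv2.imwrite('pics/z1c.png',cv2.resize(s[195:315,180:330],None,fx=5,fy=5,interpolation=cv2.INTER_CUBIC))
cv2.imwrite('pics/z1t.png',cv2.resize(t[120:240,170:380],None,fx=3.8,fy=3.8,interpolation=cv2.INTER_CUBIC))
"
```

```text
t 32.9 p [ 0.4988 -0.3164  0.2844] yaw -100.75 appr [ 0.0022 -0.001  -1.    ] F [0.2673 0.4076 0.3412] T [-0.0104  0.017  -0.0212] w -0.1 q6 61.1
```

View pics/z1.png

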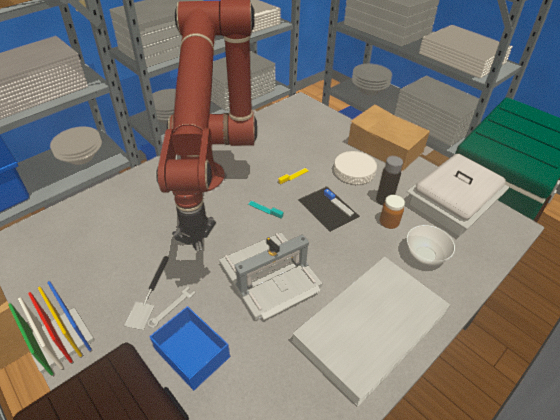

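View pics/z1c.png

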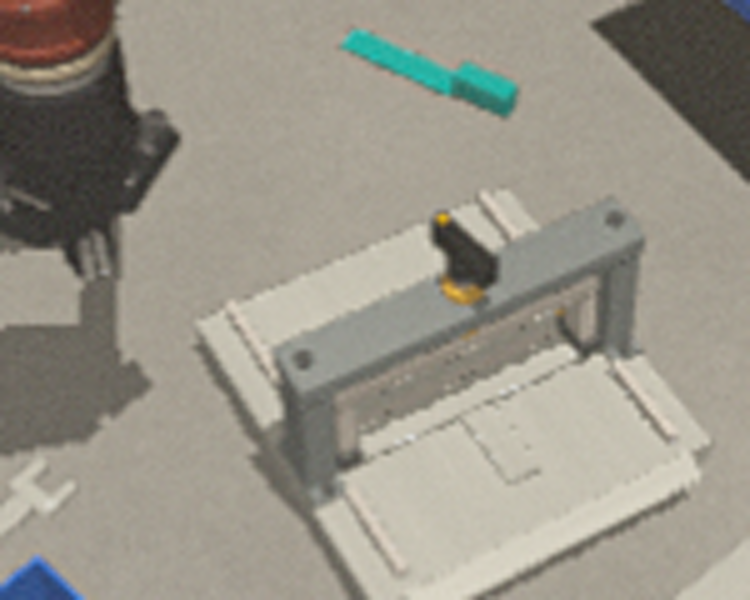

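View pics/z1t.png

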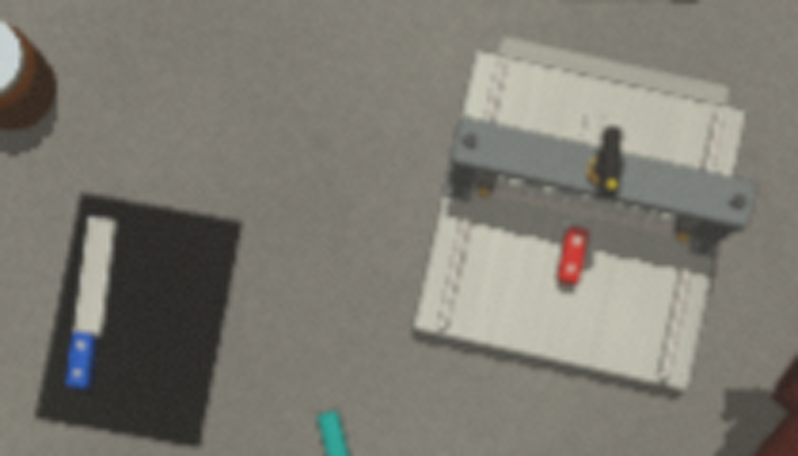

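The red gauge lies straight in the gap, with its handle at (572,257) in the top crop. The tip edge is well past the knife at about (525,477) in the scene crop, and the bystanders have not moved. One measurement before I hand the job in.

```bash
python3 -c "
from h import *
c,s=np.cos(-.187),np.sin(-.187)
P=np.vstack([plane('top',[up(577,240,3.8,170,120),up(570,269,3.8,170,120)],.0615),plane('scene',[up(510,482,5,180,195),up(541,470,5,180,195)],.040)])
for p in P:
    d=p[:2]-[.617,-.1255];print(d@[c,s],d@[-s,c])
job_done()"
```

```text
-0.04379334039695054 0.0016868728168026462
-0.07015739643899546 0.002443133859175597
0.07476354828953108 -0.009788496658010258
0.07708921948161608 0.012068616119121477
the job is handed in; nothing more can be done
```

The slicer is set: the red 5 mm gauge lies flat under the knife with a drag of about 4.3 N, and I have handed the job in. It finished at about 33 s of robot time, within the 72 s limit.

- **Gauge:** I gripped it by the handle, set it on the infeed and slid it under the knife from the front. The last pictures put it straight on the bed, within about 2 mm of the middle. Its tip is about 76 mm beyond the knife's middle.
- **Knob:** I turned it clockwise in three steps, from about 0.69 to 2.40, 2.90 and finally 2.98 rad. After each step I felt the drag by pushing the handle from behind. The robot is now clear of everything.
- **Drag:** It was about 0.5 N at the first setting (free) and 3.4 N at the second. At the last setting single readings ran from 3.3 to 5.6 N, because the sensor is noisy and the finger also pressed the handle up or down. The 4.3 N is the average with those vertical loads cancelling out. I only checked it by pushing, not by pulling.
- **Forces and surroundings:** The highest contact force I read was about 10 N. The blue gauge, the look-alikes and the other things show no movement in the last pictures.

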